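# Ratchet the press down on the bearing

### The job

Close the small four-post press on the bearing that lies in it. Draw the ratchet wrench out by its neck from under the steel riser, put it down on the counter in the open and let go, take it again by its handle, and seat its ring over the toothed nut on top of the press with the handle between two posts; then swing it back and forth between the posts (clockwise seen from above drives the nut, the return stroke slips), without lifting it off the nut, until the pad is fully down. Then take the wrench off and lay it flat on the counter, clear of the press; turn the nut with the wrench only, and leave the things round about where they are.

Things in the scene. Friction and masses are not known exactly. Their poses are not given: they have to be found in the camera images.
- wrench: Ratchet wrench, steel, 194 mm long, 0.27 kg; origin under the ring's middle, x axis along its bar to the handle's end, z up. Turned clockwise seen from above, its spring pawl (handle side of the bore) drives the nut; turned back it clicks over the teeth. The pawl yields as the ring is lowered on the nut, at any angle. Starts flat on the counter, handle under the riser, ring and neck in the open.
- wrench_ring (a point): Middle of the wrench's ring, half-way up (9 mm above the wrench's underside); axes as the wrench. Ring: outer diameter 68 mm, round bore 44 mm, 18 mm high. The bar, 19 mm wide, 16 mm high, underside flush with the ring's, runs along +x: neck from 34 to 78 mm, dark handle from 78 to 160 mm from this point.
- wrench_handle (a point): Middle of the wrench's dark handle: 120 mm along x from the bore's centre, 8 mm above the underside. The handle is 18 mm wide (y) and 16 mm high. When the wrench is seated on the press this part stands out beyond the top plate, between two posts.
- press: Grey four-post screw press, fixed: base 146 mm square, top plate 140 mm square, its upper face 90 mm above the counter. Origin under its centre; x and y square to its sides. The posts, at x = +-56, y = +-56 mm, stand 36 mm above the top plate, 12 mm thick (hexagon nuts at their feet 20 mm across, 8 mm high). A bearing lies fixed under the pad.
- nut_axis (a point): On the toothed nut's axis at the middle of the press, level with the top plate's upper face; axes as the press. A seated wrench lies flat on the top plate with its bore centre 9 mm above this point. Through each of the press's four sides the handle can swing about 0.5 rad either way from square before it meets a post.
- nut_teeth (a point): The steel nut on top of the press, turned only with the wrench, not the fingers; this point lies on its axis, 104 mm above the counter. Above the top plate: fixed smooth oiled collar 40 mm across up to 7.5 mm, then 24 saw teeth (40 mm across the tips) from 8.5 to 18 mm, bevelled above, a cone narrowing to 20 mm across at 31 mm, a small stub up to 35 mm.
- ratchet_nut (a joint): Angle of the toothed nut, rad: 0 = pad fully up; grows when turned clockwise seen from above; 2.2 = pad fully down on the bearing, at a firm stop. Starts between 0 and 0.5, turns against a friction of 0.25 N m and stays where it is left. One tooth is 0.26 rad.
- press_pad (a joint): How far the pad (44 mm steel disc under the top plate) has come down, m: 5 mm for each rad of the nut; 0 = up, 0.011 = on the bearing.
- riser: Low dark sheet-steel riser, fixed, 112 mm (x) by 176 mm (y), 55 mm high; origin under its centre. Its top is 5 mm thick with 50 mm clear below it; side walls along both y edges, inner faces 166 mm apart; open towards -x and +x. The wrench's ring sticks out on its -x side, towards the middle of the counter.
- grease_tin: Bystander, to be left alone: green tin with grey lid, 73 mm across, 48 mm high, standing on top of the riser; origin at the centre of its underside.
- tape_measure: Bystander, to be left alone: yellow tape measure, 32x80x62 mm (x, y, z); origin at the centre of its underside.
- oil_bottle: Bystander, to be left alone: white oil bottle with red spout, 47 mm across, 139 mm high; origin at the centre of its underside.
- small_box: Bystander, to be left alone: small blue open carton, 76x87x64 mm; origin at the centre of its underside.
- tape_roll: Bystander, to be left alone: roll of brown tape lying flat, 104 mm across, 24 mm high; origin at the centre of its underside.
- pliers: Bystander, to be left alone: pliers with red handles lying flat, 44x146x12 mm; origin at the centre of its underside.
- screwdriver: Bystander, to be left alone: screwdriver with yellow handle lying flat, 210x31x31 mm; origin at the centre of its underside.

How it is judged:
By the outcome, as a careful person would: the job done as asked, in the order asked, and still so for the second after the job is handed in, with the robot touching nothing.
It also fails if it takes over 72 s, if anything falls off the work surface, if the arm or the gripper's body presses on something with over 40 N, if the wrist force passes 120 N, or if a joint passes its speed limit or range.

### The arm

A 6-joint arm with a two-finger parallel gripper is mounted at the origin on a cart in front of the work surface, level with it; the furniture and walls round the work are solid. World frame = base frame: x ahead of the robot, y to its left, z up, the work surface at z = 0. Lengths are in mm, angles in rad, forces in N, time in s.
With the tool pointing down it reaches from about 400 to 925 mm from the base axis. Payload 12.5 kg.
Tool frame: the origin (TCP) lies midway between the tips of the shut fingers; the grasp point (between the pads) lies 19 mm behind it; z points along the fingers, y is the line along which they close (so a half turn about z gives the same grasp; the last joint's range is limited). The gripper opens to 95 mm and grips with 3 to 60 N. Pads are 20 mm wide; open, the fingers measure 119 mm over their backs; the gripper's body (75 mm by 180 mm) begins 59 mm behind the grasp point.
Start: joints at [1.108, 0.491, 1.559, -0, 1.092, -0.106], TCP at [218.283, 585.661, 214.661] pointing down, gripper open.
Joint ranges: [-3.1, 3.1], [-0.84, 2.19], [0.05, 2.79], [-1.13, 4.28], [0.06, 2.93], [-2.69, 2.69]. Speed limits (rad/s): [2.22, 2.22, 2.79, 3.14, 3.14, 3.14].

### API

Orientations are given as [roll, pitch, yaw] about the fixed x, y, z axes, in that order (R = Rz(yaw) Ry(pitch) Rx(roll)).
In Python, from cell import state, viewer, env, models gives the robot as it stands. The module is installed in compiled form; this text tells all that it offers.
- The arm moves only by the tool arm_command, never from a script. Its argument "rows" is a list of rows, each a list of 2 entries, a list of its own where there are three numbers: the shift along the tool's x, y, z normalised to -1 to 1, where 1 is 0.25 m, then the turn about the tool's z normalised to -1 to 1, where 1 is pi rad. A call has exactly 5 rows; each row shifts and turns the commanded pose from where the row before left it, along the tool's axes as they then stand; what a row does not reach is not made up. A row lasts 1/10 s, in which the tool goes at most 50 mm and 8.59 degrees, less where a joint would pass 70% of its speed; a pose out of reach is approached as far as the arm can. A call with a number of a shift or a turn outside -1 to 1 is refused whole. A call with a gripper value outside its range is refused whole. "claw" is the opening, from 0 (shut) to 1 (fully open), set as the call begins (left out, the last holds). The fingers move at their own pace and stop on an object; the grip force is fixed at half the most. Time passes only in rows, so rows that do not move let the fingers close, or fill a call up. It gives the time, the measured TCP pose, the force, the opening and the grip force at its end, in the units of the state.
- state(): the state, without advancing time (a new reading comes with each control period).
- viewer.read_camera(name): name is "side" or "top" or "wrist"; returns (picture, depth): 400x640x3 uint8, red, green, blue; 400x640 float32, mm along the optical axis (not along the pixel's ray), 0 where there is no reading.
- viewer.get_calibration(name): a dict with "camera_matrix" (3x3 intrinsics, pixels), "dist_coeffs" ([k1, k2, p1, p2, k3] as OpenCV has them; the pictures are not rectified), "world_to_cam" (4x4, takes a point from world to camera coordinates). Camera axes: x right, y up, looking along -z (the intrinsics and any distortion apply to the point x, -y, -z); pixel columns grow to the right and rows downward; lengths in mm; the calibration is good to about 2 mm. A picture is of the moment at which its call begins: read the wrist's pose just before it. get_calibration takes no time and is no camera call; for the wrist camera it gives the pose at the moment of the call.
- env.job_done(): hands the job in; it is judged then, once.
Trained networks look in the newest picture that a camera, given by its name, has taken for a name from the list of things; names that differ only in an ending like _2 or _b are one class to them, and where a whole thing is asked for, a point or a joint stands for the part that bears it (a point fixed in the world has none). Each returns a list of dicts, best first, with "confidence" (0 to 1); they miss things now and then, are a little off and sometimes report something else, mostly with a low value. They report only what shows in the picture. A call takes as long as a camera call.
- models.search_frame(camera, label): "position" ([x, y, z] in mm, in world coordinates, good to about 4 mm: the middle of the surface that is visible of it).
- models.mark_of(camera, label): "position" ([x, y, z] in mm, in world coordinates, good to about 4 mm: a listed point, or the origin of a listed thing).
The state is a dict: "t": time; "joints": joint angles; "qvel": joint speeds; "tau": joint torques, N m; "eef_pos": TCP position; "tcp_rot": TCP orientation; "ft_force": force on the tool from outside, world axes, zero at the start; "moment": the same for the moment, N m; "opening": opening from 0.0 (shut) to 1.0 (fully open); "grip_force": force on a finger pad.
Only numpy, scipy, OpenCV 4.12 (cv2) and the standard library are available. Lean on these libraries where they do the work, as an engineer would, in place of code of your own. Each camera call takes 0.05 s, during which the arm holds its last target. There are 200 camera calls.

## Working session

There is one attempt and no reset: what is moved stays moved. The work goes in short steps, Python scripts to look and compute and a tool call to move; the robot and the scene stay as the last step left them, time stands still between calls to the robot, and variables do not carry over. Pictures are saved under pics/ and viewed, at most 10 in all, crops included, and the job is handed in when it is done.

Besides the shell and the picture viewer there is one more tool, called after "Emit:" in YAML: its name, and indented under it one key for each argument. arm_command: Moves the arm, as the interface text tells. Scaled input: -1 to 1 covers 0.25 m each way for a shift and pi rad each way for a turn. Its arguments: {"type":"object","properties":{"rows":{"type":"array","items":{"type":"array"}},"claw":{"type":"number"}},"required":["rows"]}

```bash
mkdir -p pics; cat > h.py <<'E'
import numpy as np,cv2
from scipy.spatial.transform import Rotation as R
from cell import state,viewer,env,models
def st():
    s=state(); print('t',round(s['t'],2),'tcp',np.round(s['eef_pos'],1),'rot',np.round(s['tcp_rot'],3),'q',np.round(s['joints'],2),'F',np.round(s['ft_force'],1),'op',round(s['opening'],3),'g',round(s['grip_force'],1)); return s
def snap(name,f=None):
    im,d=viewer.read_camera(name)
    if f: cv2.imwrite('pics/'+f,cv2.cvtColor(im,cv2.COLOR_RGB2BGR))
    return im,d,viewer.get_calibration(name)
def cloud(d,c):
    h,w=d.shape; u,v=np.meshgrid(np.arange(w),np.arange(h))
    p=cv2.undistortPoints(np.stack([u,v],-1).reshape(-1,1,2).astype(np.float64),np.array(c['camera_matrix']),np.array(c['dist_coeffs'])).reshape(h,w,2)
    P=np.stack([p[...,0]*d,-p[...,1]*d,-d,np.ones_like(d)],-1)
    W=P@np.linalg.inv(np.array(c['world_to_cam'])).T
    W[d<=0]=np.nan
    return W[...,:3]
E
python3 - <<'E'
from h import *
st()
for c in ['top','side']:
    im,d,k=snap(c,c+'0.png')
    print(c,np.round(np.linalg.inv(k['world_to_cam'])[:3,3]))
    for n in ['wrench_ring','wrench_handle','wrench','press','nut_axis','nut_teeth','riser','grease_tin','tape_measure','oil_bottle','small_box','tape_roll','pliers','screwdriver']:
        if c=='side' and n not in('wrench_ring','press','nut_teeth','wrench'):continue
        r=models.mark_of(c,n)
        print(n,[(np.round(x['position']).astype(int).tolist(),round(x['confidence'],2)) for x in r[:2]])
E
```

```text
t 0.0 tcp [218.2 585.4 214. ] rot [-3.14  -0.     2.785] q [ 1.11  0.49  1.56 -0.    1.09 -0.11] F [-0.5 -0.4 -0.4] op 1.002 g 0.0
top [ 360.  -25. 1190.]
wrench_ring [([481, 196, 8], 0.87)]
wrench_handle [([475, 321, 6], 0.62)]
wrench [([477, 195, -1], 0.85)]
press [([506, -176, -2], 0.67), ([438, -456, 0], 0.49)]
nut_axis [([505, -177, 88], 0.72)]
nut_teeth [([507, -174, 100], 0.69)]
riser [([468, 337, -1], 0.56)]
grease_tin [([481, 349, 56], 0.63)]
tape_measure [([598, 235, 2], 0.72), ([508, -178, 89], 0.69)]
oil_bottle [([611, 52, 2], 0.83)]
small_box [([437, -454, 0], 0.89), ([509, -177, -1], 0.46)]
tape_roll [([600, -415, -1], 0.57), ([611, 50, 1], 0.31)]
pliers [([432, -321, -2], 0.6)]
screwdriver [([362, -72, -4], 0.62)]
side [  354. -1677.   897.]
wrench_ring []
wrench [([476, 198, -4], 0.71)]
press [([510, -174, -2], 0.6)]
nut_teeth [([509, -172, 103], 0.46)]
```

View pics/top0.png

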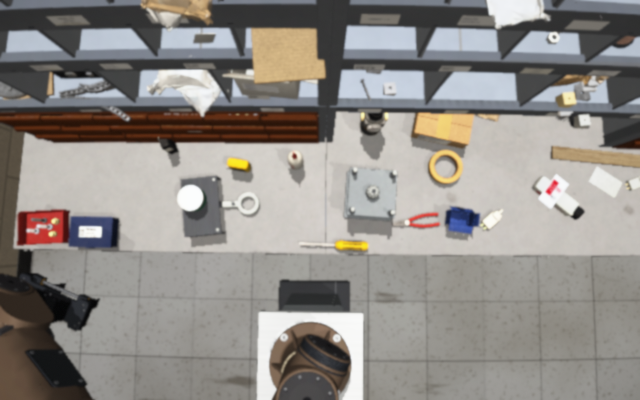

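```bash
python3 - <<'E'
from h import *
im,d,k=snap('top')
W=cloud(d,k)
def reg(x0,x1,y0,y1,z0,z1):
    m=(W[...,0]>x0)&(W[...,0]<x1)&(W[...,1]>y0)&(W[...,1]<y1)&(W[...,2]>z0)&(W[...,2]<z1); return W[m]
p=reg(430,540,140,250,9,30); print('wrench',len(p),p.min(0),p.max(0),p.mean(0), cv2.minEnclosingCircle(p[:,:2].astype(np.float32)) )
for y in range(150,255,8):
    q=p[abs(p[:,1]-y)<4]; 
    if len(q): print(y,len(q),np.round([q[:,0].min(),q[:,0].max(),q[:,0].mean(),q[:,2].mean()],1))
p=reg(420,600,-270,-80,82,96); print('plate',len(p),cv2.minAreaRect(p[:,:2].astype(np.float32)),p[:,2].mean())
p=reg(420,600,-270,-80,115,140); 
for sx in(-1,1):
  for sy in (-1,1):
    q=p[((p[:,0]-507)*sx>25)&((p[:,1]+176)*sy>25)]; print('post',len(q),q.mean(0) if len(q) else 0)
p=reg(490,525,-195,-155,116,140);print('stub',len(p),p.mean(0))
p=reg(380,580,240,440,50,60);print('riser',len(p),cv2.minAreaRect(p[:,:2].astype(np.float32)))
E
```

```text
wrench 266 [443.15605226 168.73015062   9.43938188] [508.76370177 249.79218382  22.93802188] [475.75786436 206.87814152  17.60007023] ((480.3717956542969, 210.03033447265625), 42.3751106262207)
166 6 [468.8 484.3 476.3  15.7]
174 34 [453.  496.2 474.5  18.2]
182 33 [447.1 505.1 476.8  18.3]
190 22 [443.9 505.6 471.1  18.1]
198 23 [443.3 508.7 474.8  18.6]
206 19 [443.2 508.8 480.   18.6]
214 23 [446.  505.4 474.7  16.8]
222 40 [449.1 505.3 478.2  17.3]
230 32 [455.5 495.7 475.1  18.2]
238 15 [465.2 486.3 475.5  15.6]
246 19 [464.7 502.7 475.7  15.6]
plate 2036 ((504.3544006347656, -171.72036743164062), (140.64810180664062, 140.59205627441406), 86.4622573852539) 89.81946338976252
post 16 [ 444.17451617 -223.44618613  124.77395279]
post 16 [ 451.33112495 -111.77689361  126.00037717]
post 18 [ 555.9930952  -230.90346251  123.55908486]
post 17 [ 563.01114683 -118.61587583  124.52665453]
stub 74 [ 503.57200276 -170.80235406  121.06976593]
riser 1553 ((464.5256042480469, 336.3108215332031), (174.18360900878906, 115.98573303222656), 6.622280597686768)
```

The top view shows the ring at pixel (247,204) with the handle going left under the riser, and the press at (372,192). Depth puts the ring at about (476,202) and the nut axis at about (504,-171) with press yaw −0.065. I'll use depth over the networks here and go above the neck first.

```bash
cat >> h.py <<'E'
def plan(x,y,z,yaw,n=None,start=None,turn=True):
    """rows in tool axes from current commanded-ish pose to target; shift then turn, tool down"""
    if start is None:
        s=state(); start=(*s['eef_pos'],s['tcp_rot'][2])
    p=np.array(start[:3],float); w=start[3]; t=np.array([x,y,z],float)
    dw=(yaw-w+np.pi)%(2*np.pi)-np.pi
    m=int(max(np.ceil(np.linalg.norm(t-p)/46),np.ceil(abs(dw)/0.145),1)); n=n or m
    rows=[]
    for i in range(n):
        d=(t-p)/(n-i); a=-(dw)/n
        X=np.array([np.cos(w),np.sin(w),0]);Y=np.array([np.sin(w),-np.cos(w),0])
        r=np.round([d@X/250,d@Y/250,-d[2]/250,a/np.pi],3)
        rows.append([r[:3].tolist(),float(r[3])])
        p=p+250*(r[0]*X+r[1]*Y-r[2]*np.array([0,0,1])); w-=r[3]*np.pi
    print(n); 
    for i in range(0,n,5): print(str(rows[i:i+5]).replace(' ',''))
    return (*p,w)
E
python3 - <<'E'
from h import *
plan(475,240,205,1.571,10)
E
```

```text
10
[[[-0.145,-0.094,0.004],0.039],[[-0.155,-0.075,0.004],0.039],[[-0.163,-0.056,0.004],0.039],[[-0.168,-0.036,0.004],0.039],[[-0.172,-0.015,0.004],0.039]]
[[[-0.172,0.007,0.004],0.039],[[-0.17,0.027,0.004],0.039],[[-0.165,0.048,0.004],0.039],[[-0.158,0.068,0.003],0.039],[[-0.149,0.087,0.004],0.039]]
```

Emit:
arm_command:
  rows:
    - [[-0.145,-0.094,0.004],0.039]
    - [[-0.155,-0.075,0.004],0.039]
    - [[-0.163,-0.056,0.004],0.039]
    - [[-0.168,-0.036,0.004],0.039]
    - [[-0.172,-0.015,0.004],0.039]
  claw: 1

```text
t: 1.55
eef_pos: [347.4, 411.2, 209.8]
tcp_rot: [3.141, -0.0, 2.167]
ft_force: [0.3, -0.1, 0.0]
opening: 0.999
grip_force: 0.0
```

Emit:
arm_command:
  rows:
    - [[-0.172,0.007,0.004],0.039]
    - [[-0.17,0.027,0.004],0.039]
    - [[-0.165,0.048,0.004],0.039]
    - [[-0.158,0.068,0.003],0.039]
    - [[-0.149,0.087,0.004],0.039]

```text
t: 2.05
eef_pos: [475.9, 238.4, 205.1]
tcp_rot: [3.141, -0.0, 1.554]
ft_force: [-0.0, 0.4, 0.3]
opening: 1.001
grip_force: 0.0
```

Emit:
arm_command:
  rows:
    - [[0,0,0],0]
    - [[0,0,0],0]
    - [[0,0,0],0]
    - [[0,0,0],0]
    - [[0,0,0],0]

```text
t: 2.55
eef_pos: [474.5, 240.8, 205.0]
tcp_rot: [3.141, -0.0, 1.562]
ft_force: [-0.3, 0.5, -0.1]
opening: 1.0
grip_force: 0.0
```

```bash
cat >> h.py <<'E'
def reg(W,x0,x1,y0,y1,z0,z1):
    m=(W[...,0]>x0)&(W[...,0]<x1)&(W[...,1]>y0)&(W[...,1]<y1)&(W[...,2]>z0)&(W[...,2]<z1); return W[m]
E
python3 - <<'E'
from h import *
st()
im,d,k=snap('wrist','w1.png')
W=cloud(d,k)
print(np.nanmin(W.reshape(-1,3),0),np.nanmax(W.reshape(-1,3),0))
p=reg(W,430,530,150,275,10,26); print(len(p),np.round(p.min(0)),np.round(p.max(0)))
for y in range(150,276,8):
    q=p[abs(p[:,1]-y)<2]
    if len(q): print(y,len(q),np.round([q[:,0].min(),q[:,0].max(),(q[:,0].min()+q[:,0].max())/2,np.median(q[:,2])],1))
for n in ['wrench_ring','wrench_handle','riser']: print(n,[(np.round(x['position'],1),round(x['confidence'],2)) for x in models.mark_of('wrist',n)[:2]])
E
```

```text
t 2.55 tcp [474.5 240.8 205. ] rot [ 3.141 -0.     1.562] q [0.35 0.37 1.8  0.   0.97 0.35] F [-0.3  0.5 -0.1] op 1.0 g 0.0
[-729.54451972 -602.7710716  -869.20843819] [732.28085397 696.34216619 331.20763655]
2771 [446. 165.  10.] [512. 275.  21.]
166 53 [466.5 492.2 479.3  18.7]
174 166 [454.8 502.6 478.7  18.8]
182 119 [449.8 508.9 479.4  18.7]
190 96 [446.8 511.9 479.4  18.8]
198 84 [446.  512.  479.   18.7]
206 88 [447.2 511.9 479.5  19. ]
214 115 [448.6 509.7 479.1  18.8]
222 192 [453.5 504.5 479.   18.9]
230 110 [464.2 494.4 479.3  18.3]
238 59 [468.4 485.9 477.2  16.8]
246 74 [467.5 486.  476.8  18. ]
254 75 [467.7 486.  476.8  16.9]
262 74 [466.8 485.  475.9  16.9]
270 76 [466.9 485.1 476.   16.7]
wrench_ring []
wrench_handle [(array([ 6.025e+02,  2.326e+02, -5.000e-01]), 0.56)]
riser [(array([465.4, 330.7,   5.5]), 0.62)]
```

View pics/w1.png

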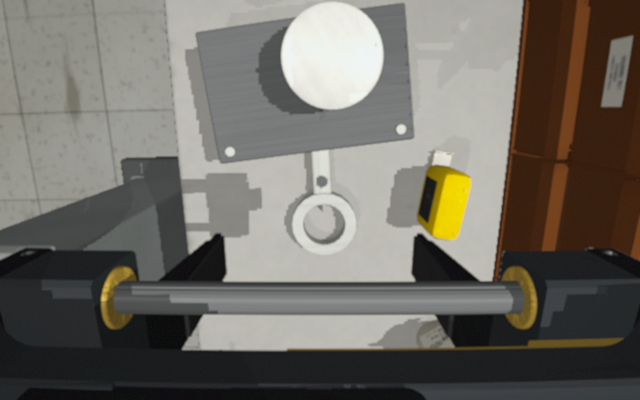

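The wrist view shows the ring at (324,222) and the neck running up to the riser edge at (320,150). From depth, the ring centre is about (479,199) and the bar yaw about 1.618.

```bash
python3 - <<'E'
from h import *
c=np.linalg.inv(viewer.get_calibration('wrist')['world_to_cam']);print(c[:3,3]-state()['eef_pos'],c[:3,2])
e=plan(476.6,254,60,1.618,5)
plan(476.6,254,4,1.618,5,e)
E
```

```text
[  0.44995944  69.74651613 171.10260617] [0.00274042 0.24750715 0.96888219]
5
[[[0.011,0.001,0.116],-0.004],[[0.011,0.002,0.116],-0.004],[[0.011,0.002,0.116],-0.004],[[0.011,0.001,0.116],-0.004],[[0.011,0.002,0.116],-0.004]]
5
[[[-0.0,-0.0,0.045],0.0],[[-0.0,-0.0,0.045],0.0],[[-0.0,-0.0,0.045],0.0],[[-0.0,-0.0,0.044],0.0],[[-0.0,-0.0,0.045],0.0]]
```

Emit:
arm_command:
  rows:
    - [[0.011,0.001,0.116],-0.004]
    - [[0.011,0.002,0.116],-0.004]
    - [[0.011,0.002,0.116],-0.004]
    - [[0.011,0.001,0.116],-0.004]
    - [[0.011,0.002,0.116],-0.004]

```text
t: 3.25
eef_pos: [476.8, 254.0, 58.9]
tcp_rot: [3.141, -0.0, 1.623]
ft_force: [0.3, -0.1, 0.2]
opening: 1.001
grip_force: 0.0
```

Emit:
arm_command:
  rows:
    - [[0,0,0.06],0]
    - [[0,0,0.06],0]
    - [[0,0,0.06],0]
    - [[0,0,0.044],0]
    - [[0,0,0],0]

```text
t: 3.75
eef_pos: [476.3, 253.6, 2.8]
tcp_rot: [-3.14, 0.001, 1.622]
ft_force: [-0.6, 0.1, 0.3]
opening: 1.001
grip_force: 0.0
```

Emit:
arm_command:
  rows:
    - [[0,0,0],0]
    - [[0,0,0],0]
    - [[0,0,0],0]
    - [[0,0,0],0]
    - [[0,0,0],0]
  claw: 0

```text
t: 4.25
eef_pos: [477.0, 253.8, 4.2]
tcp_rot: [3.141, -0.0, 1.622]
ft_force: [-0.4, 1.1, 0.1]
opening: 0.634
grip_force: 0.0
```

Emit:
arm_command:
  rows:
    - [[0,0,0],0]
    - [[0,0,0],0]
    - [[0,0,0],0]
    - [[0,0,0],0]
    - [[0,0,0],0]

```text
t: 4.75
eef_pos: [476.8, 253.7, 3.9]
tcp_rot: [-3.142, -0.0, 1.622]
ft_force: [-0.4, -0.1, -0.0]
opening: 0.213
grip_force: 0.0
```

Emit:
arm_command:
  rows:
    - [[0,0,0],0]
    - [[0,0,0],0]
    - [[0,0,0],0]
    - [[0,0,-0.004],0]
    - [[0,0,-0.004],0]

```text
t: 5.25
eef_pos: [476.6, 253.7, 5.8]
tcp_rot: [-3.141, 0.0, 1.622]
ft_force: [0.7, -1.2, -3.1]
opening: 0.198
grip_force: 30.0
```

Emit:
arm_command:
  rows:
    - [[-0.03,0,0],0]
    - [[-0.06,0,0],0]
    - [[-0.1,0,0],0]
    - [[-0.1,0,0],0]
    - [[-0.1,0,0],0]

```text
t: 5.75
eef_pos: [481.6, 154.5, 5.9]
tcp_rot: [-3.141, 0.0, 1.622]
ft_force: [1.3, -0.7, -2.7]
opening: 0.196
grip_force: 30.0
```

Emit:
arm_command:
  rows:
    - [[-0.1,0,0],0]
    - [[-0.08,0,0],0]
    - [[-0.03,0,0],0]
    - [[0,0,0.004],0]
    - [[0,0,0.004],0]

```text
t: 6.25
eef_pos: [484.5, 104.0, 3.8]
tcp_rot: [3.142, -0.0, 1.622]
ft_force: [0.1, -0.8, 4.6]
opening: 0.193
grip_force: 30.0
```

Emit:
arm_command:
  rows:
    - [[0,0,0],0]
    - [[0,0,0],0]
    - [[0,0,0],0]
    - [[0,0,0],0]
    - [[0,0,0],0]
  claw: 0.8

```text
t: 6.75
eef_pos: [484.6, 104.1, 3.9]
tcp_rot: [3.141, -0.0, 1.623]
ft_force: [0.3, 0.2, -0.7]
opening: 0.561
grip_force: 0.0
```

Emit:
arm_command:
  rows:
    - [[0,0,0],0]
    - [[0,0,0],0]
    - [[0,0,-0.05],0]
    - [[0,0,-0.15],0]
    - [[0,0,-0.15],0]

```text
t: 7.25
eef_pos: [484.1, 103.9, 92.8]
tcp_rot: [-3.14, -0.0, 1.622]
ft_force: [0.1, -0.2, 0.5]
opening: 0.799
grip_force: 0.0
```

Emit:
arm_command:
  rows:
    - [[0,0,-0.15],0]
    - [[0,0,-0.15],0]
    - [[0,0,-0.15],0]
    - [[0,0,0],0]
    - [[0,0,0],0]

```text
t: 7.75
eef_pos: [484.4, 103.9, 205.0]
tcp_rot: [3.139, -0.0, 1.622]
ft_force: [-0.7, -0.2, -0.3]
opening: 0.795
grip_force: 0.0
```

```bash
cat >> h.py <<'E'
def wr(W,x0,x1,y0,y1,zb=0,step=10):
    p=reg(W,x0,x1,y0,y1,zb+8,zb+26)
    for y in range(y0,y1,step):
        q=p[abs(p[:,1]-y)<2]
        if len(q)>4: print(y,len(q),np.round([q[:,0].min(),q[:,0].max(),(q[:,0].min()+q[:,0].max())/2,np.median(q[:,2])],1))
    return p
E
python3 - <<'E'
from h import *
st()
im,d,k=snap('wrist','w2.png'); W=cloud(d,k)
p=wr(W,400,560,0,270); print(np.round(p.min(0)),np.round(p.max(0)))
im,d,k=snap('top'); W=cloud(d,k)
p=wr(W,400,560,0,270); print(np.round(p.min(0)),np.round(p.max(0)))
for n in ['wrench_ring','wrench_handle']: print(n,[(np.round(x['position'],1),round(x['confidence'],2)) for x in models.mark_of('top',n)[:2]])
E
```

```text
t 7.75 tcp [484.4 103.9 205. ] rot [ 3.139 -0.     1.622] q [0.08 0.32 1.88 0.   0.94 0.03] F [-0.7 -0.2 -0.3] op 0.795 g 0.0
20 110 [465.8 504.6 485.2  17.8]
30 154 [458.  513.6 485.8  17.5]
40 94 [453.5 518.2 485.9  17.8]
50 79 [452.1 519.7 485.9  17.9]
60 91 [454.  516.9 485.5  17.8]
70 169 [458.4 513.4 485.9  17.7]
80 123 [469.9 501.3 485.6  17.2]
90 63 [474.6 493.3 483.9  16.1]
100 75 [474.1 492.7 483.4  16. ]
110 78 [473.6 492.2 482.9  15.6]
120 74 [473.2 491.6 482.4  15.8]
130 68 [473.7 491.  482.3  15.6]
140 73 [473.2 490.5 481.9  15.8]
150 72 [472.8 489.9 481.3  15.8]
160 75 [472.4 489.4 480.9  15.7]
170 76 [471.9 488.8 480.4  15.6]
180 77 [471.5 488.2 479.8  15.8]
190 76 [471.  487.7 479.3  15.5]
200 76 [470.6 487.1 478.8  15.7]
210 9 [477.  484.6 480.8  13.5]
[452.  16.   8.] [520. 209.  20.]
20 9 [470.5 494.8 482.7  18.1]
30 16 [460.6 506.8 483.7  17.2]
40 8 [454.5 513.3 483.9  18. ]
50 13 [451.1 516.2 483.6  18.1]
60 15 [451.2 516.3 483.7  16.9]
70 13 [457.  510.2 483.6  17.9]
80 12 [466.2 499.5 482.8  17.9]
[451.  21.   9.] [517.  80.  24.]
wrench_ring [(array([485.3,  46.7,   7.9]), 0.57)]
wrench_handle []
```

View pics/w2.png

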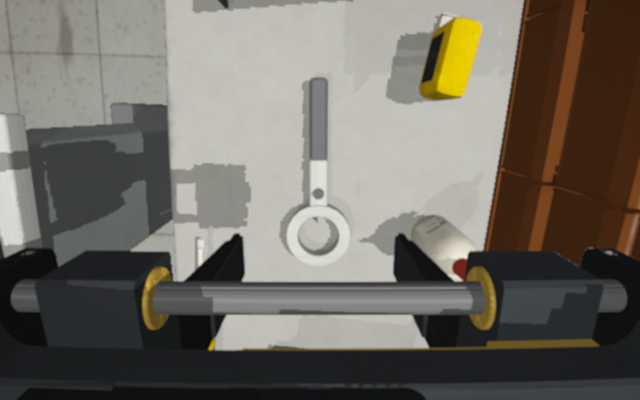

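The wrench lies in the open, ring at (319,235) and handle end at (318,80), i.e. ring ≈ (486,50). I'll take it by the handle.

Emit:
arm_command:
  rows:
    - [[0.13,0,0.08],0]
    - [[0.134,0,0.1],0]
    - [[0,0.002,0.15],0]
    - [[0,0,0.15],0]
    - [[0,0,0.1],0]

```text
t: 8.45
eef_pos: [480.3, 169.9, 55.9]
tcp_rot: [-3.138, 0.001, 1.623]
ft_force: [-0.8, -0.2, -0.2]
opening: 0.8
grip_force: 0.0
```

Emit:
arm_command:
  rows:
    - [[0,0,0.1],0]
    - [[0,0,0.08],0]
    - [[0,0,0.044],0]
    - [[0,0,0],0]
    - [[0,0,0],0]

```text
t: 8.95
eef_pos: [481.5, 169.8, 2.5]
tcp_rot: [-3.141, 0.0, 1.622]
ft_force: [-0.1, -0.2, 0.6]
opening: 0.803
grip_force: 0.0
```

Emit:
arm_command:
  rows:
    - [[0,0,0],0]
    - [[0,0,0],0]
    - [[0,0,0],0]
    - [[0,0,0],0]
    - [[0,0,0],0]
  claw: 0

```text
t: 9.45
eef_pos: [481.7, 169.9, 3.0]
tcp_rot: [3.141, -0.0, 1.622]
ft_force: [-0.1, 0.1, -0.3]
opening: 0.436
grip_force: 0.0
```

Emit:
arm_command:
  rows:
    - [[0,0,0],0]
    - [[0,0,0],0]
    - [[0,0,0],0]
    - [[0,0,0],0]
    - [[0,0,0],0]

```text
t: 9.95
eef_pos: [481.6, 169.9, 2.9]
tcp_rot: [-3.142, -0.0, 1.622]
ft_force: [-0.6, 0.8, 0.9]
opening: 0.182
grip_force: 30.0
```

```bash
python3 - <<'E'
from h import *
s=st()
# ring at offset -120 along bar; target above nut, wrench yaw pi/2-0.065
nut=np.array([503.7,-171.0])
for yaw in (1.506+0.0,):
    u=np.array([np.cos(yaw),np.sin(yaw)])
    t=nut+u*np.linalg.norm(s['eef_pos'][:2]-np.array([485.8,49.7])); print('r',np.linalg.norm(s['eef_pos'][:2]-np.array([485.8,49.7])),t)
    x0,y0=s['eef_pos'][:2]
    e=plan(x0,y0,175,s['tcp_rot'][2],5)
    plan(t[0],t[1],175,yaw,10,e)
E
```

```text
t 9.95 tcp [481.6 169.9   2.9] rot [-3.142 -0.     1.622] q [0.21 0.66 2.01 0.   0.47 0.16] F [-0.6  0.8  0.9] op 0.182 g 30.0
r 120.26988106972364 [511.48759439 -50.982511  ]
5
[[[0.0,0.0,-0.138],-0.0],[[0.0,0.0,-0.138],-0.0],[[0.0,0.0,-0.137],-0.0],[[0.0,0.0,-0.138],-0.0],[[0.0,0.0,-0.137],-0.0]]
10
[[[-0.089,0.007,-0.0],0.004],[[-0.089,0.009,-0.0],0.004],[[-0.089,0.01,-0.0],0.004],[[-0.088,0.011,-0.0],0.004],[[-0.088,0.012,-0.0],0.004]]
[[[-0.088,0.013,-0.0],0.004],[[-0.088,0.014,-0.0],0.004],[[-0.088,0.015,-0.0],0.004],[[-0.088,0.016,-0.0],0.004],[[-0.087,0.017,-0.0],0.004]]
```

Emit:
arm_command:
  rows:
    - [[0,0,-0.06],0]
    - [[0,0,-0.12],0]
    - [[0,0,-0.16],0]
    - [[0,0,-0.16],0]
    - [[0,0,-0.11],0]

```text
t: 10.45
eef_pos: [481.8, 169.9, 157.6]
tcp_rot: [3.14, -0.0, 1.622]
ft_force: [0.9, 0.3, -3.3]
opening: 0.182
grip_force: 30.0
```

Emit:
arm_command:
  rows:
    - [[-0.06,0.005,0],0.003]
    - [[-0.1,0.01,0],0.005]
    - [[-0.1,0.011,0],0.004]
    - [[-0.1,0.013,0],0.005]
    - [[-0.1,0.014,0],0.005]

```text
t: 10.95
eef_pos: [497.0, 53.6, 153.8]
tcp_rot: [-3.139, -0.0, 1.552]
ft_force: [0.2, -0.0, -2.7]
opening: 0.185
grip_force: 30.0
```

Emit:
arm_command:
  rows:
    - [[-0.1,0.014,0],0.004]
    - [[-0.1,0.016,0],0.005]
    - [[-0.1,0.016,0],0.004]
    - [[-0.08,0.014,0],0.004]
    - [[-0.04,0.01,0],0.002]

```text
t: 11.45
eef_pos: [510.3, -52.3, 153.9]
tcp_rot: [-3.139, -0.0, 1.491]
ft_force: [-0.3, -0.1, -2.7]
opening: 0.187
grip_force: 30.0
```

Emit:
arm_command:
  rows:
    - [[0,0,0],0]
    - [[0,0,0],0]
    - [[0,0,0],0]
    - [[0,0,0],0]
    - [[0,0,0],0]

```text
t: 11.95
eef_pos: [510.9, -49.9, 155.4]
tcp_rot: [3.141, -0.0, 1.495]
ft_force: [0.3, -0.2, -2.5]
opening: 0.185
grip_force: 30.0
```

```bash
python3 - <<'E'
from h import *
s=st()
for c in('top','wrist','side'):
    im,d,k=snap(c,c+'3.png'); W=cloud(d,k)
    print(c)
    p=reg(W,440,570,-225,-50,140,200); print(len(p), np.round(p.min(0)),np.round(p.max(0)))
    for y in range(-215,-60,10):
        q=p[abs(p[:,1]-y)<2]
        if len(q)>3: print(y,len(q),np.round([q[:,0].min(),q[:,0].max(),(q[:,0].min()+q[:,0].max())/2,np.median(q[:,2])],1))
    q=reg(W,485,525,-195,-150,112,140)
    if len(q): print('stub',len(q),q.mean(0))
E
```

```text
t 11.95 tcp [510.9 -49.9 155.4] rot [ 3.141 -0.     1.495] q [-0.23  0.41  1.9   0.    0.83 -0.15] F [ 0.3 -0.2 -2.5] op 0.185 g 30.0
top
321 [ 465. -199.  142.] [ 532. -135.  166.]
-195 24 [478.  519.1 498.6 157.7]
-185 16 [472.3 527.2 499.8 157.8]
-175 21 [466.8 529.8 498.3 159.5]
-165 16 [464.9 532.  498.4 160. ]
-155 12 [467.1 528.7 497.9 161.8]
-145 34 [471.7 522.8 497.3 163. ]
-135 8 [483.2 501.4 492.3 162.6]
stub 98 [ 503.66027011 -170.4161548   119.14872388]
wrist
1840 [ 498. -101.  156.] [520. -50. 200.]
-95 235 [497.8 516.8 507.3 165.6]
-85 223 [498.9 517.1 508.  166.3]
side
353 [ 471. -211.  142.] [537. -52. 200.]
-205 25 [488.6 524.  506.3 152.4]
-195 20 [476.6 528.8 502.7 158. ]
-185 12 [473.9 536.  504.9 156. ]
-175 7 [471.2 533.5 502.3 161.5]
-165 6 [475.4 534.4 504.9 163.4]
-155 28 [479.3 525.5 502.4 161.2]
-145 5 [499.9 519.8 509.8 163.4]
-135 5 [504.1 514.4 509.3 166.1]
-95 4 [504.1 517.8 511.  166.4]
-65 20 [496.  530.4 513.2 179.8]
stub 53 [ 509.28294943 -183.4469155   119.07985492]
```

View pics/side3.png

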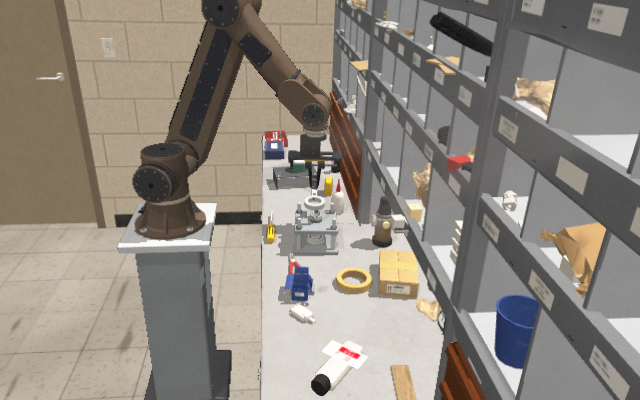

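The side view shows the wrench held out with the ring at (314,201), just above the press. It droops about 0.1 rad in the grip, and relative to the nut in the same camera it is short by about (+5,−4.5). I'll shift it and look again lower down.

Emit:
arm_command:
  rows:
    - [[-0.017,0.021,0],0]
    - [[0,0,0.02],0]
    - [[0,0,0.02],0]
    - [[0,0,0],0]
    - [[0,0,0],0]

```text
t: 12.6
eef_pos: [515.7, -55.1, 145.1]
tcp_rot: [-3.141, -0.0, 1.493]
ft_force: [0.4, -0.5, -3.0]
opening: 0.187
grip_force: 30.0
```

```bash
cat > ringfit.py <<'E'
from h import *
from scipy.optimize import least_squares
def circ(p,r,c0):
    f=lambda c:np.hypot(p[:,0]-c[0],p[:,1]-c[1])-r
    return least_squares(f,c0,loss='soft_l1').x
def look(zr0,zr1,f=None):
    s=st(); im,d,k=snap('top',f); W=cloud(d,k)
    p=reg(W,455,555,-222,-125,zr0,zr1)
    # outer edge: farthest by angle bins, mid radius fit robustly using all ring points: r in 22..34
    c=np.array([507.,-172.])
    p=p[np.hypot(*(p[:,:2]-c).T)<45]
    for _ in range(6):
        r=np.hypot(*(p[:,:2]-c).T); q=p[(r>19)&(r<38)]
        a=np.arctan2(*(q[:,:2]-c).T[::-1]); 
        q=q[~((a>1.2)&(a<1.8))]; a=np.arctan2(*(q[:,:2]-c).T[::-1])
        b=np.floor(a/0.3); m=np.array([q[b==i,:2].mean(0) for i in np.unique(b)])
        c=circ(m,28,c)
    A=np.c_[q[:,:2]-c,np.ones(len(q))]; pl=np.linalg.lstsq(A,q[:,2],rcond=None)[0]
    print('ring',np.round(c,1),'plane',np.round(pl,3),len(q))
    pp=reg(W,430,580,-250,-95,115,140); P=[]
    for sx in(-1,1):
      for sy in(-1,1):
        g=pp[((pp[:,0]-504)*sx>35)&((pp[:,1]+171)*sy>35)]
        if len(g): P.append(g[:,:2].mean(0)); print('post',len(g),np.round(P[-1],1))
    if len(P)==4: print('centre',np.mean(P,0))
    g=reg(W,*(c[0]-18,c[0]+18,c[1]-18,c[1]+18),112,127)
    if len(g): print('stub',len(g),g.mean(0))
    return s,c
E
python3 - <<'E'
from ringfit import *
look(138,170,'t4.png')
im=cv2.imread('pics/t4.png')[140:250,310:440]; cv2.imwrite('pics/t4c.png',cv2.resize(im,None,fx=5,fy=5,interpolation=cv2.INTER_CUBIC))
E
```

```text
t 12.6 tcp [515.7 -55.1 145.1] rot [-3.141 -0.     1.493] q [-0.23  0.43  1.9   0.    0.82 -0.16] F [ 0.4 -0.5 -3. ] op 0.187 g 30.0
ring [ 502.5 -171.6] plane [1.20000e-02 6.20000e-02 1.49644e+02] 270
post 16 [ 444.2 -223.5]
post 18 [ 556.  -230.9]
stub 96 [ 503.35066941 -171.30470425  118.94306175]
```

View pics/t4c.png

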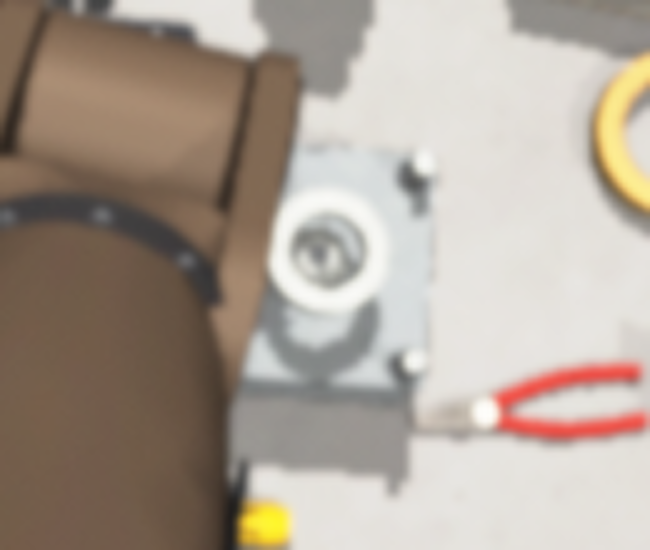

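The crop shows the nut stub inside the bore (centre ≈ (328,250)), and the fit agrees within about 1 mm. Now lowering.

Emit:
arm_command:
  rows:
    - [[0.002,0.003,0.02],0]
    - [[0,0,0.02],0]
    - [[0,0,0.02],0]
    - [[0,0,0.02],0]
    - [[0,0,0.02],0]

```text
t: 13.15
eef_pos: [516.6, -54.6, 119.8]
tcp_rot: [-3.141, -0.0, 1.494]
ft_force: [0.1, 0.0, -3.0]
opening: 0.188
grip_force: 30.0
```

Emit:
arm_command:
  rows:
    - [[0,0,0.012],0]
    - [[0,0,0.012],0]
    - [[0,0,0.012],0]
    - [[0,0,0.012],0]
    - [[0,0,0],0]

```text
t: 13.65
eef_pos: [516.8, -54.6, 108.3]
tcp_rot: [3.141, -0.0, 1.494]
ft_force: [0.5, 1.9, -0.2]
opening: 0.186
grip_force: 30.0
```

```bash
python3 - <<'E'
from ringfit import *
look(95,140)
E
```

```text
t 13.65 tcp [516.8 -54.6 108.3] rot [ 3.141 -0.     1.494] q [-0.23  0.49  1.93  0.    0.73 -0.16] F [ 0.5  1.9 -0.2] op 0.186 g 30.0
ring [ 503.4 -170.6] plane [1.4000e-02 7.0000e-02 1.1337e+02] 269
post 16 [ 444.1 -223.3]
post 17 [ 555.9 -230.6]
stub 106 [ 502.67178028 -169.90671703  118.33801963]
```

Emit:
arm_command:
  rows:
    - [[0,0,0.012],0]
    - [[0,0,0.012],0]
    - [[0,0,0.008],0]
    - [[0,0,0],0]
    - [[0,0,0],0]

```text
t: 14.2
eef_pos: [516.8, -54.6, 100.4]
tcp_rot: [3.141, -0.0, 1.494]
ft_force: [1.7, 3.3, 0.5]
opening: 0.19
grip_force: 30.0
```

```bash
python3 - <<'E'
from ringfit import *
look(95,140)
E
```

```text
t 14.2 tcp [516.8 -54.6 100.4] rot [ 3.141 -0.     1.494] q [-0.23  0.5   1.93  0.    0.71 -0.16] F [1.7 3.3 0.5] op 0.19 g 30.0
ring [ 504.  -170.9] plane [4.00000e-03 3.40000e-02 1.08396e+02] 265
post 16 [ 444.2 -223.4]
post 18 [ 555.8 -230.8]
stub 103 [ 503.48341764 -170.17790466  118.03046395]
```

Emit:
arm_command:
  rows:
    - [[0,0,0.01],0]
    - [[0,0,0.008],0]
    - [[0,0,0.006],0]
    - [[0,0,0],0]
    - [[0,0,0],0]

```text
t: 14.75
eef_pos: [516.7, -54.6, 94.3]
tcp_rot: [-3.141, -0.0, 1.494]
ft_force: [1.9, 3.4, 0.8]
opening: 0.186
grip_force: 30.0
```

```bash
python3 - <<'E'
from ringfit import *
look(95,140)
# arc: r=120; constants for turn a about ring centre, chord in tool axes
for a in (0.1,0.14):
    for sgn in (1,-1):
        # yaw change -a*sgn (clockwise +); bar along +tool x; tool at +r x from centre
        r=120.; dy=-sgn  # placeholder
        th=-sgn*a; dx=r*(np.cos(th)-1); d=r*np.sin(th) # world-like frame x along bar, y left; tool y = right
        print(a,sgn,np.round([dx/250,-d/250,0,sgn*a/np.pi],4))
E
```

```text
t 14.75 tcp [516.7 -54.6  94.3] rot [-3.141 -0.     1.494] q [-0.23  0.51  1.94  0.    0.69 -0.16] F [1.9 3.4 0.8] op 0.186 g 30.0
ring [ 504.1 -171.4] plane [1.20000e-02 9.00000e-03 1.07048e+02] 263
post 16 [ 444.2 -223.5]
post 17 [ 556.1 -231.2]
stub 107 [ 503.36264867 -170.40352699  118.32303204]
0.1 1 [-0.0024  0.0479  0.      0.0318]
0.1 -1 [-0.0024 -0.0479  0.     -0.0318]
0.14 1 [-0.0047  0.067   0.      0.0446]
0.14 -1 [-0.0047 -0.067   0.     -0.0446]
```

Seated flat (ring top 107). First drive stroke.

Emit:
arm_command:
  rows:
    - [[-0.0047,0.067,0],0.0446]
    - [[-0.0047,0.067,0],0.0446]
    - [[-0.0047,0.067,0],0.0446]
    - [[0,0,0],0]
    - [[0,0,0],0]

```text
t: 15.3
eef_pos: [563.6, -68.5, 93.9]
tcp_rot: [-3.139, 0.0, 1.075]
ft_force: [-0.9, 4.8, 0.8]
opening: 0.187
grip_force: 30.0
```

```bash
cat >> h.py <<'E'
def piv(off=-0.004,r=120.3):
    s=st(); y=s['tcp_rot'][2]+off; print('pivot',np.round(np.array(s['eef_pos'][:2])-r*np.array([np.cos(y),np.sin(y)]),1),'wyaw',round(y,3),'rel',round(y-1.508,3),'M',np.round(s['moment'],2))
E
python3 - <<'E'
from ringfit import *
piv(); look(95,140)
E
```

```text
t 15.3 tcp [563.6 -68.5  93.9] rot [-3.139  0.     1.075] q [-0.24  0.56  1.82  0.    0.76  0.26] F [-0.9  4.8  0.8] op 0.187 g 30.0
pivot [ 506.  -174.1] wyaw 1.071 rel -0.437 M [ 0.44  0.34 -0.22]
t 15.3 tcp [563.6 -68.5  93.9] rot [-3.139  0.     1.075] q [-0.24  0.56  1.82  0.    0.76  0.26] F [-0.9  4.8  0.8] op 0.187 g 30.0
ring [ 501.2 -171. ] plane [ 7.00000e-03 -4.00000e-03  1.07419e+02] 244
post 17 [ 444.  -223.3]
post 17 [ 555.9 -230.9]
stub 103 [ 502.40786014 -170.97020002  118.4221967 ]
```

Emit:
arm_command:
  rows:
    - [[-0.0047,-0.067,0],-0.0446]
    - [[-0.0047,-0.067,0],-0.0446]
    - [[-0.0047,-0.067,0],-0.0446]
    - [[-0.0047,-0.067,0],-0.0446]
    - [[-0.0047,-0.067,0],-0.0446]

```text
t: 15.85
eef_pos: [482.7, -56.6, 94.6]
tcp_rot: [3.14, 0.001, 1.783]
ft_force: [1.1, 1.2, -1.2]
opening: 0.186
grip_force: 30.0
```

Emit:
arm_command:
  rows:
    - [[-0.0047,-0.067,0],-0.0446]
    - [[0,0,0],0]
    - [[0,0,0],0]
    - [[0,0,0],0]
    - [[0,0,0],0]

```text
t: 16.35
eef_pos: [467.6, -61.3, 94.4]
tcp_rot: [3.141, 0.0, 1.913]
ft_force: [2.1, 2.2, -0.6]
opening: 0.186
grip_force: 30.0
```

```bash
python3 - <<'E'
from ringfit import *
piv(); look(95,140)
E
```

```text
t 16.35 tcp [467.6 -61.3  94.4] rot [3.141 0.    1.913] q [-0.27  0.46  2.05 -0.    0.63 -0.61] F [ 2.1  2.2 -0.6] op 0.186 g 30.0
pivot [ 507.5 -174.8] wyaw 1.909 rel 0.401 M [ 0.2  -0.37  0.22]
t 16.35 tcp [467.6 -61.3  94.4] rot [3.141 0.    1.913] q [-0.27  0.46  2.05 -0.    0.63 -0.61] F [ 2.1  2.2 -0.6] op 0.186 g 30.0
ring [ 505.9 -170.6] plane [-1.20000e-02  1.00000e-02  1.07328e+02] 191
post 15 [ 444.1 -223.5]
post 18 [ 555.8 -230.7]
post 17 [ 562.9 -118.6]
stub 88 [ 503.30471703 -173.02990386  118.87212758]
```

Emit:
arm_command:
  rows:
    - [[-0.0047,0.067,0],0.0446]
    - [[-0.0047,0.067,0],0.0446]
    - [[-0.0047,0.067,0],0.0446]
    - [[-0.0047,0.067,0],0.0446]
    - [[-0.0047,0.067,0],0.0446]

```text
t: 16.9
eef_pos: [549.0, -61.1, 93.9]
tcp_rot: [-3.138, -0.0, 1.206]
ft_force: [-3.0, 5.1, -0.2]
opening: 0.186
grip_force: 30.0
```

Emit:
arm_command:
  rows:
    - [[-0.0047,0.067,0],0.0446]
    - [[0,0,0],0]
    - [[0,0,0],0]
    - [[0,0,0],0]
    - [[0,0,0],0]

```text
t: 17.4
eef_pos: [563.8, -68.5, 94.2]
tcp_rot: [-3.14, 0.0, 1.075]
ft_force: [-3.2, 3.6, -1.0]
opening: 0.185
grip_force: 30.0
```

```bash
python3 - <<'E'
from h import *
piv()
E
```

```text
t 17.4 tcp [563.8 -68.5  94.2] rot [-3.14   0.     1.075] q [-0.24  0.56  1.82  0.    0.76  0.26] F [-3.2  3.6 -1. ] op 0.185 g 30.0
pivot [ 506.1 -174. ] wyaw 1.071 rel -0.437 M [ 0.48  0.67 -0.22]
```

Emit:
arm_command:
  rows:
    - [[-0.0047,-0.067,0],-0.0446]
    - [[-0.0047,-0.067,0],-0.0446]
    - [[-0.0047,-0.067,0],-0.0446]
    - [[-0.0047,-0.067,0],-0.0446]
    - [[-0.0047,-0.067,0],-0.0446]

```text
t: 17.9
eef_pos: [483.3, -56.7, 94.7]
tcp_rot: [3.139, 0.001, 1.782]
ft_force: [-1.2, 2.0, -2.2]
opening: 0.184
grip_force: 30.0
```

Emit:
arm_command:
  rows:
    - [[-0.0047,-0.067,0],-0.0446]
    - [[0,0,0],0]
    - [[0,0,0],0]
    - [[0,0,0],0]
    - [[0,0,0],0]

```text
t: 18.4
eef_pos: [467.7, -61.3, 94.3]
tcp_rot: [3.141, 0.0, 1.912]
ft_force: [1.2, 1.3, -1.0]
opening: 0.186
grip_force: 30.0
```

```bash
python3 - <<'E'
from h import *
piv()
E
```

```text
t 18.4 tcp [467.7 -61.3  94.3] rot [3.141 0.    1.912] q [-0.27  0.46  2.05 -0.    0.63 -0.61] F [ 1.2  1.3 -1. ] op 0.186 g 30.0
pivot [ 507.6 -174.8] wyaw 1.908 rel 0.4 M [ 0.1  -0.18  0.08]
```

Emit:
arm_command:
  rows:
    - [[-0.0047,0.067,0],0.0446]
    - [[-0.0047,0.067,0],0.0446]
    - [[-0.0047,0.067,0],0.0446]
    - [[0,0,0],0]
    - [[0,0,0],0]

```text
t: 18.9
eef_pos: [515.6, -54.4, 93.8]
tcp_rot: [-3.139, -0.0, 1.497]
ft_force: [-3.8, 1.9, 0.7]
opening: 0.187
grip_force: 30.1
```

Emit:
arm_command:
  rows:
    - [[-0.0003,0.0168,0],0.0111]
    - [[-0.0003,0.0168,0],0.0111]
    - [[-0.0003,0.0168,0],0.0111]
    - [[0,0,0],0]
    - [[0,0,0],0]

```text
t: 19.4
eef_pos: [527.9, -56.0, 94.1]
tcp_rot: [-3.14, -0.0, 1.392]
ft_force: [-3.1, 3.6, -1.1]
opening: 0.188
grip_force: 30.1
```

```bash
python3 - <<'E'
from h import *
piv()
im,d,k=snap('side','s5.png')
im=cv2.imread('pics/s5.png')[190:260,275:355]; cv2.imwrite('pics/s5c.png',cv2.resize(im,None,fx=8,fy=8,interpolation=cv2.INTER_CUBIC))
im=cv2.imread('pics/side0.png')[190:260,275:355]; cv2.imwrite('pics/s0c.png',cv2.resize(im,None,fx=8,fy=8,interpolation=cv2.INTER_CUBIC))
E
```

```text
t 19.4 tcp [527.9 -56.   94.1] rot [-3.14  -0.     1.392] q [-0.23  0.52  1.91  0.    0.71 -0.05] F [-3.1  3.6 -1.1] op 0.188 g 30.1
pivot [ 506.  -174.3] wyaw 1.388 rel -0.12 M [ 0.44  0.78 -0.32]
```

View pics/s5c.png

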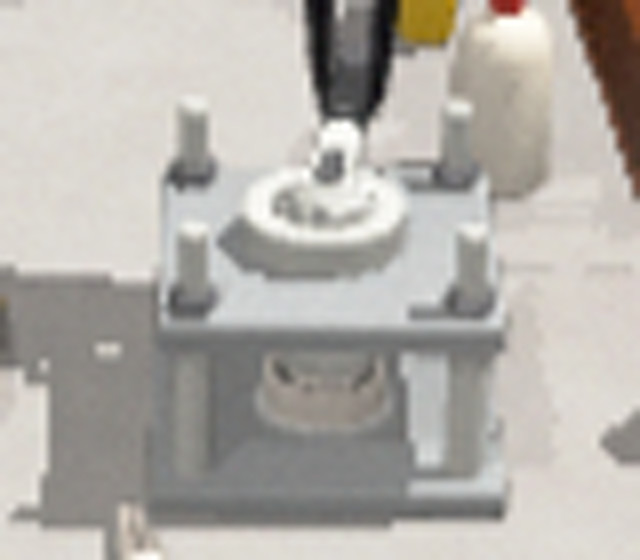

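View pics/s0c.png

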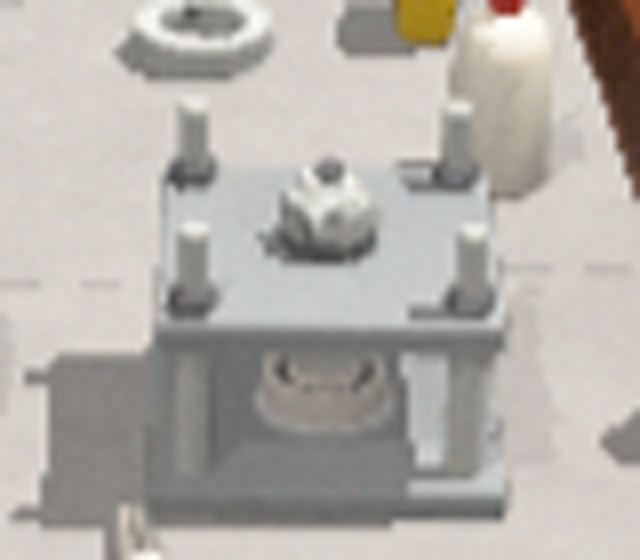

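Both crops look alike at the bearing (around (325,385)) and the wrench is seated. I'll compare numerically to see whether the pad moved.

```bash
python3 - <<'E'
from h import *
a=cv2.imread('pics/side0.png',0).astype(int);b=cv2.imread('pics/s5.png',0).astype(int);c=cv2.imread('pics/side3.png',0).astype(int)
print((b-a)[230:246,305:325]);print(np.abs((c-a)[230:246,305:325]).max())
print([ (np.round(x['position'],1),round(x['confidence'],2)) for x in models.search_frame('side','press_pad')[:2]])
E
```

```text
[[  5   8   9   6   5   9   7   5   8   7   5   4   7   6   4   5  10   4
    5   3]
 [  4   1   9   7   5   1   5   5   5   6   4   2   7   8   3   4   5   5
    5   7]
 [  4   2   4   2   2   4   3   5   6   0   2   5   3   3   1   4   2   2
    3   3]
 [  4   7   4   2   3   4   2   5   2   3   1   3   3  -1   2   7   6   6
    6   3]
 [  2   3   2   2  -1  17  10  15  18  13  19  18  17  15  16  12 -11   3
    2   1]
 [  6   5   0   6 -10  24  -2   5   6   8  14  12  11   8   0  19   0   7
    3   1]
 [  3   4   4   6   3   8 -18   0  -5  -5   3   2  -4  -2  -5  16   3   4
   -1   6]
 [  5   1   0   5   4   3  -5   1  -4   4  -1   0  -4   4   1   8   4   5
    5   4]
 [  2   3   7   4   1   6   6   5   1   4   5   3   8   8   7   6   5   4
    3   3]
 [  7   1   5   4   4   4   5   6   1   6   2   3   7   4   6   4   6   0
    6   4]
 [  5   3   3   4   0   7   6   5   6   5   5   2   9   7   4   4   4   4
    7   1]
 [  5   1   8   4   9   3   2   4   1   4   2   4   6   4   5   5   5   4
    6   2]
 [  4   1   7   2   4  11   7   5   7   7   5   4   6   5   5   4   6   5
    3   4]
 [  1   4   1   3   0   4   3   6   6   2   4   3   6   3   7   6   5   0
    7   5]
 [  1   5   4   7   6   3   2   1   4   1   4   3   7   6   4   5   4   4
    0   4]
 [  1   7   7   3   3   3   3   1   3   2   5   2   7   9   5   3   5   4
    0   2]]
10
[]
```

Emit:
arm_command:
  rows:
    - [[-0.0003,0.0168,0],0.0111]
    - [[-0.0003,0.0168,0],0.0111]
    - [[-0.0003,0.0168,0],0.0111]
    - [[0,0,0],0]
    - [[0,0,0],0]

```text
t: 20.0
eef_pos: [540.2, -58.7, 94.2]
tcp_rot: [-3.14, -0.001, 1.287]
ft_force: [-3.2, 6.0, 0.1]
opening: 0.185
grip_force: 30.1
```

Emit:
arm_command:
  rows:
    - [[-0.0003,0.0168,0],0.0111]
    - [[-0.0003,0.0168,0],0.0111]
    - [[-0.0003,0.0168,0],0.0111]
    - [[0,0,0],0]
    - [[0,0,0],0]

```text
t: 20.5
eef_pos: [552.3, -62.8, 94.2]
tcp_rot: [-3.14, -0.001, 1.182]
ft_force: [-3.0, 6.3, 0.2]
opening: 0.19
grip_force: 30.1
```

Emit:
arm_command:
  rows:
    - [[-0.0003,0.0168,0],0.0111]
    - [[-0.0003,0.0168,0],0.0111]
    - [[-0.0003,0.0168,0],0.0111]
    - [[0,0,0],0]
    - [[0,0,0],0]

```text
t: 21.0
eef_pos: [563.8, -68.3, 94.2]
tcp_rot: [-3.14, -0.001, 1.078]
ft_force: [-1.5, 6.8, -1.7]
opening: 0.185
grip_force: 30.1
```

```bash
python3 - <<'E'
from h import *
piv()
E
```

```text
t 21.0 tcp [563.8 -68.3  94.2] rot [-3.140e+00 -1.000e-03  1.078e+00] q [-0.24  0.56  1.82  0.    0.76  0.25] F [-1.5  6.8 -1.7] op 0.185 g 30.1
pivot [ 506.4 -174. ] wyaw 1.074 rel -0.434 M [ 0.92  0.48 -0.35]
```

Pixel rows 234–236 changed across the pad, so the nut is being driven. At most about 0.5 rad remains. I'll return by two teeth plus a margin, then drive in small steps and watch the force.

Emit:
arm_command:
  rows:
    - [[-0.0047,-0.067,0],-0.0446]
    - [[-0.0047,-0.067,0],-0.0446]
    - [[-0.0047,-0.067,0],-0.0446]
    - [[-0.0047,-0.067,0],-0.0446]
    - [[0,0,0],0]

```text
t: 21.5
eef_pos: [499.0, -54.6, 94.8]
tcp_rot: [3.14, 0.001, 1.641]
ft_force: [2.6, 3.4, -1.5]
opening: 0.184
grip_force: 30.1
```

Emit:
arm_command:
  rows:
    - [[-0.0003,0.0168,0],0.0111]
    - [[-0.0003,0.0168,0],0.0111]
    - [[0,0,0],0]
    - [[0,0,0],0]
    - [[0,0,0],0]

```text
t: 22.0
eef_pos: [508.5, -54.5, 94.4]
tcp_rot: [3.141, 0.0, 1.566]
ft_force: [2.0, 0.9, -0.9]
opening: 0.189
grip_force: 30.0
```

```bash
python3 - <<'E'
from h import *
piv()
E
```

```text
t 22.0 tcp [508.5 -54.5  94.4] rot [3.141 0.    1.566] q [-0.24  0.5   1.96 -0.    0.68 -0.23] F [ 2.   0.9 -0.9] op 0.189 g 30.0
pivot [ 507.4 -174.8] wyaw 1.562 rel 0.054 M [ 0.   -0.25  0.13]
```

Emit:
arm_command:
  rows:
    - [[-0.0003,0.0168,0],0.0111]
    - [[-0.0003,0.0168,0],0.0111]
    - [[0,0,0],0]
    - [[0,0,0],0]
    - [[0,0,0],0]

```text
t: 22.5
eef_pos: [516.4, -54.7, 94.3]
tcp_rot: [-3.141, -0.0, 1.497]
ft_force: [0.1, 1.9, -0.4]
opening: 0.19
grip_force: 30.0
```

```bash
python3 - <<'E'
from h import *
piv()
E
```

```text
t 22.5 tcp [516.4 -54.7  94.3] rot [-3.141 -0.     1.497] q [-0.23  0.51  1.94  0.    0.69 -0.16] F [ 0.1  1.9 -0.4] op 0.19 g 30.0
pivot [ 507.  -174.6] wyaw 1.493 rel -0.015 M [ 0.07  0.15 -0.06]
```

Emit:
arm_command:
  rows:
    - [[-0.0003,0.0168,0],0.0111]
    - [[-0.0003,0.0168,0],0.0111]
    - [[0,0,0],0]
    - [[0,0,0],0]
    - [[0,0,0],0]

```text
t: 23.0
eef_pos: [524.5, -55.5, 94.2]
tcp_rot: [-3.141, -0.0, 1.427]
ft_force: [-3.3, 2.4, -0.6]
opening: 0.189
grip_force: 30.1
```

```bash
python3 - <<'E'
from h import *
piv()
E
```

```text
t 23.0 tcp [524.5 -55.5  94.2] rot [-3.141 -0.     1.427] q [-0.23  0.52  1.92  0.    0.71 -0.09] F [-3.3  2.4 -0.6] op 0.189 g 30.1
pivot [ 506.7 -174.5] wyaw 1.423 rel -0.085 M [ 0.26  0.6  -0.39]
```

Emit:
arm_command:
  rows:
    - [[-0.0003,0.0168,0],0.0111]
    - [[-0.0003,0.0168,0],0.0111]
    - [[0,0,0],0]
    - [[0,0,0],0]
    - [[0,0,0],0]

```text
t: 23.5
eef_pos: [532.5, -56.8, 94.1]
tcp_rot: [-3.14, -0.0, 1.357]
ft_force: [-4.7, 3.7, -0.2]
opening: 0.189
grip_force: 30.1
```

```bash
python3 - <<'E'
from h import *
piv()
E
```

```text
t 23.5 tcp [532.5 -56.8  94.1] rot [-3.14  -0.     1.357] q [-0.23  0.53  1.9   0.    0.72 -0.02] F [-4.7  3.7 -0.2] op 0.189 g 30.1
pivot [ 506.5 -174.3] wyaw 1.353 rel -0.155 M [ 0.43  0.8  -0.39]
```

Emit:
arm_command:
  rows:
    - [[-0.0003,0.0168,0],0.0111]
    - [[-0.0003,0.0168,0],0.0111]
    - [[0,0,0],0]
    - [[0,0,0],0]
    - [[0,0,0],0]

```text
t: 24.0
eef_pos: [540.6, -58.7, 94.2]
tcp_rot: [-3.14, -0.0, 1.287]
ft_force: [-4.3, 5.1, -0.5]
opening: 0.187
grip_force: 30.1
```

```bash
python3 - <<'E'
from h import *
piv()
E
```

```text
t 24.0 tcp [540.6 -58.7  94.2] rot [-3.14  -0.     1.287] q [-0.23  0.53  1.88  0.    0.73  0.05] F [-4.3  5.1 -0.5] op 0.187 g 30.1
pivot [ 506.5 -174.1] wyaw 1.283 rel -0.225 M [ 0.7   0.75 -0.44]
```

Emit:
arm_command:
  rows:
    - [[-0.0003,0.0168,0],0.0111]
    - [[-0.0003,0.0168,0],0.0111]
    - [[0,0,0],0]
    - [[0,0,0],0]
    - [[0,0,0],0]

```text
t: 24.5
eef_pos: [548.7, -61.3, 94.2]
tcp_rot: [-3.14, -0.001, 1.217]
ft_force: [-3.0, 5.8, -1.3]
opening: 0.185
grip_force: 30.1
```

```bash
python3 - <<'E'
from h import *
piv()
E
```

```text
t 24.5 tcp [548.7 -61.3  94.2] rot [-3.140e+00 -1.000e-03  1.217e+00] q [-0.23  0.54  1.86  0.    0.74  0.12] F [-3.   5.8 -1.3] op 0.185 g 30.1
pivot [ 506.6 -174. ] wyaw 1.213 rel -0.295 M [ 0.83  0.71 -0.45]
```

Emit:
arm_command:
  rows:
    - [[-0.0003,0.0168,0],0.0111]
    - [[-0.0003,0.0168,0],0.0111]
    - [[0,0,0],0]
    - [[0,0,0],0]
    - [[0,0,0],0]

```text
t: 25.0
eef_pos: [556.5, -64.4, 94.1]
tcp_rot: [-3.14, -0.0, 1.148]
ft_force: [-2.9, 6.0, -0.8]
opening: 0.187
grip_force: 30.1
```

```bash
python3 - <<'E'
from h import *
piv()
E
```

```text
t 25.0 tcp [556.5 -64.4  94.1] rot [-3.14  -0.     1.148] q [-0.23  0.55  1.84  0.    0.75  0.19] F [-2.9  6.  -0.8] op 0.187 g 30.1
pivot [ 506.7 -173.9] wyaw 1.144 rel -0.364 M [ 0.81  0.67 -0.43]
```

Emit:
arm_command:
  rows:
    - [[-0.0003,0.0168,0],0.0111]
    - [[-0.0003,0.0168,0],0.0111]
    - [[0,0,0],0]
    - [[0,0,0],0]
    - [[0,0,0],0]

```text
t: 25.5
eef_pos: [564.1, -68.2, 94.2]
tcp_rot: [-3.14, -0.0, 1.078]
ft_force: [-3.1, 4.5, -0.0]
opening: 0.188
grip_force: 30.1
```

```bash
python3 - <<'E'
from h import *
piv()
E
```

```text
t 25.5 tcp [564.1 -68.2  94.2] rot [-3.14  -0.     1.078] q [-0.24  0.56  1.82  0.    0.76  0.26] F [-3.1  4.5 -0. ] op 0.188 g 30.1
pivot [ 506.8 -174. ] wyaw 1.074 rel -0.434 M [ 0.74  0.63 -0.41]
```

Emit:
arm_command:
  rows:
    - [[-0.0047,-0.067,0],-0.0446]
    - [[-0.0047,-0.067,0],-0.0446]
    - [[-0.0047,-0.067,0],-0.0446]
    - [[-0.0047,-0.067,0],-0.0446]
    - [[0,0,0],0]

```text
t: 26.0
eef_pos: [499.3, -54.7, 94.8]
tcp_rot: [3.14, 0.001, 1.642]
ft_force: [2.8, 3.2, -0.8]
opening: 0.185
grip_force: 30.0
```

Emit:
arm_command:
  rows:
    - [[-0.0003,0.0168,0],0.0111]
    - [[-0.0003,0.0168,0],0.0111]
    - [[-0.0003,0.0168,0],0.0111]
    - [[-0.0003,0.0168,0],0.0111]
    - [[0,0,0],0]

```text
t: 26.5
eef_pos: [517.3, -54.8, 94.3]
tcp_rot: [-3.141, -0.0, 1.494]
ft_force: [-1.7, 2.5, 0.1]
opening: 0.187
grip_force: 30.0
```

```bash
python3 - <<'E'
from h import *
piv()
E
```

```text
t 26.5 tcp [517.3 -54.8  94.3] rot [-3.141 -0.     1.494] q [-0.23  0.51  1.94  0.    0.7  -0.16] F [-1.7  2.5  0.1] op 0.187 g 30.0
pivot [ 507.6 -174.8] wyaw 1.49 rel -0.018 M [ 0.15  0.44 -0.3 ]
```

Emit:
arm_command:
  rows:
    - [[-0.0003,0.0168,0],0.0111]
    - [[-0.0003,0.0168,0],0.0111]
    - [[0,0,0],0]
    - [[0,0,0],0]
    - [[0,0,0],0]

```text
t: 27.0
eef_pos: [524.7, -55.6, 94.3]
tcp_rot: [-3.141, -0.0, 1.429]
ft_force: [-3.4, 3.1, -0.2]
opening: 0.189
grip_force: 30.1
```

```bash
python3 - <<'E'
from h import *
piv()
E
```

```text
t 27.0 tcp [524.7 -55.6  94.3] rot [-3.141 -0.     1.429] q [-0.23  0.52  1.92  0.    0.71 -0.09] F [-3.4  3.1 -0.2] op 0.189 g 30.1
pivot [ 507.2 -174.6] wyaw 1.425 rel -0.083 M [ 0.3   0.75 -0.46]
```

Emit:
arm_command:
  rows:
    - [[-0.0003,0.0168,0],0.0111]
    - [[-0.0003,0.0168,0],0.0111]
    - [[0,0,0],0]
    - [[0,0,0],0]
    - [[0,0,0],0]

```text
t: 27.5
eef_pos: [532.6, -56.9, 94.2]
tcp_rot: [-3.14, -0.0, 1.359]
ft_force: [-5.4, 3.6, -0.7]
opening: 0.189
grip_force: 30.2
```

```bash
python3 - <<'E'
from h import *
piv()
im,d,k=snap('side','s6.png')
a=cv2.imread('pics/side0.png',0).astype(int)
for f in('s5','s6'):
    b=cv2.imread(f'pics/{f}.png',0).astype(int); print(f,(b-a)[231:239,310:321].mean(1).round(1))
print(a[228:240,310:321].mean(1).round(0))
E
```

```text
t 27.5 tcp [532.6 -56.9  94.2] rot [-3.14  -0.     1.359] q [-0.23  0.53  1.9   0.    0.72 -0.02] F [-5.4  3.6 -0.7] op 0.189 g 30.2
pivot [ 506.9 -174.4] wyaw 1.355 rel -0.153 M [ 0.41  0.89 -0.52]
s5 [ 4.5  3.3  2.8 15.5  9.5 -0.9  0.6  5.4]
s6 [ 4.5  3.   2.4 19.1 20.4  5.3 -7.6 -0.5]
[202. 202. 187. 135. 112. 112. 118. 121. 125. 129. 130. 141.]
```

Emit:
arm_command:
  rows:
    - [[-0.0003,0.0168,0],0.0111]
    - [[-0.0003,0.0168,0],0.0111]
    - [[0,0,0],0]
    - [[0,0,0],0]
    - [[0,0,0],0]

```text
t: 28.05
eef_pos: [540.8, -58.7, 94.2]
tcp_rot: [-3.14, -0.001, 1.289]
ft_force: [-5.0, 5.2, -1.0]
opening: 0.187
grip_force: 30.2
```

```bash
python3 - <<'E'
from h import *
piv()
E
```

```text
t 28.05 tcp [540.8 -58.7  94.2] rot [-3.140e+00 -1.000e-03  1.289e+00] q [-0.23  0.53  1.88  0.    0.73  0.05] F [-5.   5.2 -1. ] op 0.187 g 30.2
pivot [ 506.9 -174.2] wyaw 1.285 rel -0.223 M [ 0.79  0.88 -0.54]
```

Emit:
arm_command:
  rows:
    - [[-0.0003,0.0168,0],0.0111]
    - [[-0.0003,0.0168,0],0.0111]
    - [[0,0,0],0]
    - [[0,0,0],0]
    - [[0,0,0],0]

```text
t: 28.55
eef_pos: [548.8, -61.3, 94.2]
tcp_rot: [-3.14, -0.001, 1.219]
ft_force: [-3.7, 5.3, -0.9]
opening: 0.186
grip_force: 30.2
```

```bash
python3 - <<'E'
from h import *
piv()
E
```

```text
t 28.55 tcp [548.8 -61.3  94.2] rot [-3.140e+00 -1.000e-03  1.219e+00] q [-0.23  0.54  1.86  0.    0.74  0.12] F [-3.7  5.3 -0.9] op 0.186 g 30.2
pivot [ 507.  -174.1] wyaw 1.215 rel -0.293 M [ 0.83  0.84 -0.53]
```

Emit:
arm_command:
  rows:
    - [[-0.0003,0.0168,0],0.0111]
    - [[-0.0003,0.0168,0],0.0111]
    - [[0,0,0],0]
    - [[0,0,0],0]
    - [[0,0,0],0]

```text
t: 29.05
eef_pos: [556.7, -64.5, 94.2]
tcp_rot: [-3.14, -0.0, 1.15]
ft_force: [-3.3, 6.1, -0.1]
opening: 0.188
grip_force: 30.1
```

```bash
python3 - <<'E'
from h import *
piv()
E
```

```text
t 29.05 tcp [556.7 -64.5  94.2] rot [-3.14 -0.    1.15] q [-0.23  0.55  1.84  0.    0.75  0.19] F [-3.3  6.1 -0.1] op 0.188 g 30.1
pivot [ 507.1 -174.1] wyaw 1.146 rel -0.362 M [ 0.76  0.83 -0.5 ]
```

Emit:
arm_command:
  rows:
    - [[-0.0003,0.0168,0],0.0111]
    - [[-0.0003,0.0168,0],0.0111]
    - [[0,0,0],0]
    - [[0,0,0],0]
    - [[0,0,0],0]

```text
t: 29.55
eef_pos: [564.3, -68.2, 94.2]
tcp_rot: [-3.14, -0.0, 1.08]
ft_force: [-3.7, 4.5, -0.8]
opening: 0.184
grip_force: 30.1
```

```bash
python3 - <<'E'
from ringfit import *
piv()
im,d,k=snap('side','s7.png')
a=cv2.imread('pics/side0.png',0).astype(int)
for f in('s5','s6','s7'):
    b=cv2.imread(f'pics/{f}.png',0).astype(int); print(f,(b-a)[231:239,310:321].mean(1).round(1))
# actual bar yaw from side/wrist depth
im,d,k=snap('wrist'); W=cloud(d,k)
p=reg(W,500,570,-150,-80,98,112); print(len(p))
for y in range(-145,-80,8):
    q=p[abs(p[:,1]-y)<2]
    if len(q)>4: print(y,len(q),np.round([q[:,0].min(),q[:,0].max(),(q[:,0].min()+q[:,0].max())/2],1))
E
```

```text
t 29.55 tcp [564.3 -68.2  94.2] rot [-3.14 -0.    1.08] q [-0.24  0.56  1.82  0.    0.76  0.25] F [-3.7  4.5 -0.8] op 0.184 g 30.1
pivot [ 507.1 -174.1] wyaw 1.076 rel -0.432 M [ 0.78  0.77 -0.57]
s5 [ 4.5  3.3  2.8 15.5  9.5 -0.9  0.6  5.4]
s6 [ 4.5  3.   2.4 19.1 20.4  5.3 -7.6 -0.5]
s7 [ 4.3  2.   2.7 14.  19.4 10.  -1.5 -1.9]
1230
-113 17 [546.2 549.9 548. ]
-105 237 [532.7 553.8 543.2]
-97 270 [537.3 557.6 547.4]
-89 64 [540.9 549.6 545.3]
```

The pad is still coming down, and lost motion means fewer teeth per stroke than I'd assumed. I'll return the full arc.

Emit:
arm_command:
  rows:
    - [[-0.0047,-0.067,0],-0.0446]
    - [[-0.0047,-0.067,0],-0.0446]
    - [[-0.0047,-0.067,0],-0.0446]
    - [[-0.0047,-0.067,0],-0.0446]
    - [[-0.0047,-0.067,0],-0.0446]

```text
t: 30.15
eef_pos: [483.4, -57.0, 94.7]
tcp_rot: [3.139, 0.001, 1.788]
ft_force: [0.2, 2.5, -1.4]
opening: 0.187
grip_force: 30.0
```

Emit:
arm_command:
  rows:
    - [[-0.0047,-0.067,0],-0.0446]
    - [[0,0,0],0]
    - [[0,0,0],0]
    - [[-0.0003,0.0168,0],0.0111]
    - [[-0.0003,0.0168,0],0.0111]

```text
t: 30.65
eef_pos: [476.3, -59.3, 94.5]
tcp_rot: [3.141, 0.001, 1.846]
ft_force: [-0.3, 1.2, -1.1]
opening: 0.186
grip_force: 30.0
```

Emit:
arm_command:
  rows:
    - [[-0.0003,0.0168,0],0.0111]
    - [[-0.0003,0.0168,0],0.0111]
    - [[0,0,0],0]
    - [[0,0,0],0]
    - [[0,0,0],0]

```text
t: 31.15
eef_pos: [483.3, -57.2, 94.3]
tcp_rot: [3.142, -0.0, 1.781]
ft_force: [-3.0, 1.6, -0.2]
opening: 0.187
grip_force: 30.0
```

```bash
python3 - <<'E'
from h import *
piv()
E
```

```text
t 31.15 tcp [483.3 -57.2  94.3] rot [ 3.142 -0.     1.781] q [-0.25  0.47  2.02  0.    0.65 -0.46] F [-3.   1.6 -0.2] op 0.187 g 30.0
pivot [ 507.9 -174.9] wyaw 1.777 rel 0.269 M [ 0.11  0.32 -0.22]
```

Emit:
arm_command:
  rows:
    - [[-0.0003,0.0168,0],0.0111]
    - [[-0.0003,0.0168,0],0.0111]
    - [[0,0,0],0]
    - [[0,0,0],0]
    - [[0,0,0],0]

```text
t: 31.65
eef_pos: [491.0, -55.6, 94.3]
tcp_rot: [-3.141, -0.0, 1.712]
ft_force: [-4.9, 1.8, 0.4]
opening: 0.187
grip_force: 30.1
```

```bash
python3 - <<'E'
from h import *
piv()
E
```

```text
t 31.65 tcp [491.  -55.6  94.3] rot [-3.141 -0.     1.712] q [-0.25  0.48  2.    0.    0.66 -0.39] F [-4.9  1.8  0.4] op 0.187 g 30.1
pivot [ 507.5 -174.8] wyaw 1.708 rel 0.2 M [ 0.18  0.85 -0.44]
```

Emit:
arm_command:
  rows:
    - [[-0.0003,0.0168,0],0.0111]
    - [[-0.0003,0.0168,0],0.0111]
    - [[0,0,0],0]
    - [[0,0,0],0]
    - [[0,0,0],0]

```text
t: 32.15
eef_pos: [499.2, -54.7, 94.2]
tcp_rot: [-3.14, -0.001, 1.642]
ft_force: [-5.5, 2.0, -0.9]
opening: 0.185
grip_force: 30.2
```

```bash
python3 - <<'E'
from h import *
piv()
E
```

```text
t 32.15 tcp [499.2 -54.7  94.2] rot [-3.140e+00 -1.000e-03  1.642e+00] q [-0.24  0.49  1.98  0.    0.67 -0.31] F [-5.5  2.  -0.9] op 0.185 g 30.2
pivot [ 507.2 -174.7] wyaw 1.638 rel 0.13 M [ 0.19  1.01 -0.57]
```

Emit:
arm_command:
  rows:
    - [[-0.0003,0.0168,0],0.0111]
    - [[-0.0003,0.0168,0],0.0111]
    - [[0,0,0],0]
    - [[0,0,0],0]
    - [[0,0,0],0]

```text
t: 32.65
eef_pos: [507.3, -54.1, 94.1]
tcp_rot: [-3.14, -0.001, 1.572]
ft_force: [-6.0, 3.4, -0.6]
opening: 0.187
grip_force: 30.2
```

```bash
python3 - <<'E'
from h import *
piv()
snap('side','s8.png')
a=cv2.imread('pics/side0.png',0).astype(int)
for f in('s5','s6','s7','s8'):
    b=cv2.imread(f'pics/{f}.png',0).astype(int); print(f,(b-a)[231:239,310:321].mean(1).round(1))
E
```

```text
t 32.65 tcp [507.3 -54.1  94.1] rot [-3.140e+00 -1.000e-03  1.572e+00] q [-0.24  0.5   1.96  0.    0.68 -0.24] F [-6.   3.4 -0.6] op 0.187 g 30.2
pivot [ 507.  -174.4] wyaw 1.568 rel 0.06 M [ 0.48  1.13 -0.57]
s5 [ 4.5  3.3  2.8 15.5  9.5 -0.9  0.6  5.4]
s6 [ 4.5  3.   2.4 19.1 20.4  5.3 -7.6 -0.5]
s7 [ 4.3  2.   2.7 14.  19.4 10.  -1.5 -1.9]
s8 [ 5.2  2.   2.9 14.1 20.7 11.3 -1.1 -1.2]
```

Emit:
arm_command:
  rows:
    - [[-0.0003,0.0168,0],0.0111]
    - [[-0.0003,0.0168,0],0.0111]
    - [[0,0,0],0]
    - [[0,0,0],0]
    - [[0,0,0],0]

```text
t: 33.2
eef_pos: [515.7, -54.4, 94.1]
tcp_rot: [-3.14, -0.001, 1.502]
ft_force: [-5.9, 4.1, -0.1]
opening: 0.186
grip_force: 30.2
```

```bash
python3 - <<'E'
from h import *
piv()
E
```

```text
t 33.2 tcp [515.7 -54.4  94.1] rot [-3.140e+00 -1.000e-03  1.502e+00] q [-0.23  0.51  1.94  0.    0.7  -0.16] F [-5.9  4.1 -0.1] op 0.186 g 30.2
pivot [ 507.  -174.4] wyaw 1.498 rel -0.01 M [ 0.45  1.13 -0.6 ]
```

Emit:
arm_command:
  rows:
    - [[-0.0003,0.0168,0],0.0111]
    - [[-0.0003,0.0168,0],0.0111]
    - [[-0.0003,0.0168,0],0.0111]
    - [[0,0,0],0]
    - [[0,0,0],0]

```text
t: 33.7
eef_pos: [527.9, -55.6, 94.0]
tcp_rot: [-3.139, -0.001, 1.398]
ft_force: [-6.9, 5.8, -1.5]
opening: 0.189
grip_force: 30.2
```

```bash
python3 - <<'E'
from h import *
piv()
snap('side','s9.png')
a=cv2.imread('pics/side0.png',0).astype(int)
for f in('s8','s9'):
    b=cv2.imread(f'pics/{f}.png',0).astype(int); print(f,(b-a)[231:239,310:321].mean(1).round(1))
E
```

```text
t 33.7 tcp [527.9 -55.6  94. ] rot [-3.139e+00 -1.000e-03  1.398e+00] q [-0.23  0.52  1.91  0.    0.71 -0.06] F [-6.9  5.8 -1.5] op 0.189 g 30.2
pivot [ 506.8 -174.1] wyaw 1.394 rel -0.114 M [ 0.83  1.29 -0.52]
s8 [ 5.2  2.   2.9 14.1 20.7 11.3 -1.1 -1.2]
s9 [ 4.5  2.1  3.1 10.8 18.9 11.5 -1.4  3. ]
```

```bash
python3 - <<'E'
import cv2,numpy as np
for f in('side0','s5','s6','s7','s8','s9'):
    b=cv2.imread(f'pics/{f}.png',0).astype(int); print(f,b[229:246,311:320].mean(1).round(0).astype(int))
E
```

```text
side0 [202 186 135 112 112 120 126 134 137 128 141 141 139 139 145 126 123]
s5 [209 192 140 115 114 135 133 130 137 133 145 146 143 145 149 130 127]
s6 [209 194 140 115 114 138 144 133 125 126 145 145 143 144 150 130 127]
s7 [209 192 140 114 114 131 142 136 129 124 144 146 143 143 149 130 127]
s8 [209 193 141 114 114 132 143 137 129 125 144 146 144 145 150 130 127]
s9 [209 192 140 114 115 128 141 139 129 130 146 145 143 143 150 129 127]
```

Emit:
arm_command:
  rows:
    - [[-0.0003,0.0168,0],0.0111]
    - [[-0.0003,0.0168,0],0.0111]
    - [[0,0,0],0]
    - [[0,0,0],0]
    - [[0,0,0],0]

```text
t: 34.25
eef_pos: [537.3, -58.0, 94.4]
tcp_rot: [3.141, -0.0, 1.329]
ft_force: [-2.2, 3.6, -0.1]
opening: 0.189
grip_force: 30.0
```

```bash
python3 - <<'E'
from h import *
piv()
E
```

```text
t 34.25 tcp [537.3 -58.   94.4] rot [ 3.141 -0.     1.329] q [-0.23  0.53  1.89  0.    0.72  0.01] F [-2.2  3.6 -0.1] op 0.189 g 30.0
pivot [ 508.  -174.7] wyaw 1.325 rel -0.183 M [ 0.44  0.42 -0.31]
```

Emit:
arm_command:
  rows:
    - [[-0.0003,0.0168,0],0.0111]
    - [[-0.0003,0.0168,0],0.0111]
    - [[0,0,0],0]
    - [[0,0,0],0]
    - [[0,0,0],0]

```text
t: 34.75
eef_pos: [545.0, -60.3, 94.3]
tcp_rot: [-3.141, -0.0, 1.259]
ft_force: [-3.6, 3.0, -0.9]
opening: 0.188
grip_force: 30.1
```

```bash
python3 - <<'E'
from ringfit import *
piv(); look(95,140)
snap('side','s10.png')
b=cv2.imread(f'pics/s10.png',0).astype(int); print(b[229:246,311:320].mean(1).round(0).astype(int))
im=cv2.imread('pics/s10.png')[205:250,285:350]; cv2.imwrite('pics/s10c.png',cv2.resize(im,None,fx=12,fy=12,interpolation=cv2.INTER_CUBIC))
E
```

```text
t 34.75 tcp [545.  -60.3  94.3] rot [-3.141 -0.     1.259] q [-0.23  0.54  1.87  0.    0.73  0.08] F [-3.6  3.  -0.9] op 0.188 g 30.1
pivot [ 507.6 -174.6] wyaw 1.255 rel -0.253 M [ 0.34  0.93 -0.53]
t 34.75 tcp [545.  -60.3  94.3] rot [-3.141 -0.     1.259] q [-0.23  0.54  1.87  0.    0.73  0.08] F [-3.6  3.  -0.9] op 0.188 g 30.1
ring [ 501.8 -170.6] plane [ 9.00000e-03 -3.00000e-03  1.07406e+02] 260
post 17 [ 443.9 -223. ]
post 16 [ 556.2 -231.2]
stub 99 [ 503.56443301 -171.33925583  118.11738411]
[209 193 139 114 114 128 142 138 129 129 146 145 143 144 150 130 127]
```

View pics/s10c.png

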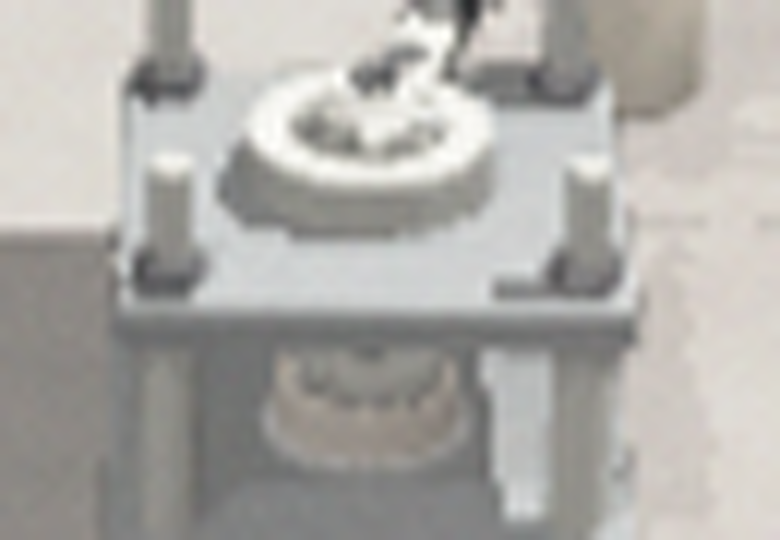

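The crop shows the pad (375,370) almost on the bearing, and the ring is still flat. I'll push on while pressing slightly inward, which favours the pawl.

Emit:
arm_command:
  rows:
    - [[-0.003,0.0168,0],0.0111]
    - [[-0.0003,0.0168,0],0.0111]
    - [[0,0,0],0]
    - [[0,0,0],0]
    - [[0,0,0],0]

```text
t: 35.35
eef_pos: [552.6, -63.2, 94.2]
tcp_rot: [-3.14, -0.001, 1.189]
ft_force: [-3.6, 8.0, -0.2]
opening: 0.188
grip_force: 30.2
```

```bash
python3 - <<'E'
from ringfit import *
piv()
snap('side','s11.png')
b=cv2.imread(f'pics/s11.png',0).astype(int); print(b[229:246,311:320].mean(1).round(0).astype(int))
E
```

```text
t 35.35 tcp [552.6 -63.2  94.2] rot [-3.140e+00 -1.000e-03  1.189e+00] q [-0.23  0.55  1.85  0.    0.75  0.15] F [-3.6  8.  -0.2] op 0.188 g 30.2
pivot [ 507.3 -174.6] wyaw 1.185 rel -0.323 M [ 1.18  0.89 -0.58]
[208 193 140 113 115 129 142 138 129 130 146 146 143 144 150 130 127]
```

Emit:
arm_command:
  rows:
    - [[-0.0003,0.0168,0],0.0111]
    - [[-0.0003,0.0168,0],0.0111]
    - [[0,0,0],0]
    - [[0,0,0],0]
    - [[0,0,0],0]

```text
t: 35.9
eef_pos: [559.9, -66.0, 94.1]
tcp_rot: [-3.139, -0.001, 1.119]
ft_force: [-6.8, 12.9, -0.8]
opening: 0.186
grip_force: 30.2
```

```bash
python3 - <<'E'
from ringfit import *
piv()
snap('side','s12.png')
b=cv2.imread(f'pics/s12.png',0).astype(int); print(b[229:246,311:320].mean(1).round(0).astype(int))
E
```

```text
t 35.9 tcp [559.9 -66.   94.1] rot [-3.139e+00 -1.000e-03  1.119e+00] q [-0.24  0.56  1.83  0.    0.76  0.21] F [-6.8 12.9 -0.8] op 0.186 g 30.2
pivot [ 506.9 -174. ] wyaw 1.115 rel -0.393 M [ 1.89  0.98 -0.48]
[209 192 141 113 114 128 141 138 128 130 145 146 144 143 149 129 127]
```

Emit:
arm_command:
  rows:
    - [[-0.0003,0.0168,0],0.0111]
    - [[0,0,0],0]
    - [[0,0,0],0]
    - [[0,0,0],0]
    - [[0,0,0],0]

```text
t: 36.45
eef_pos: [563.4, -67.7, 94.0]
tcp_rot: [-3.138, -0.001, 1.085]
ft_force: [-5.4, 13.5, -0.2]
opening: 0.186
grip_force: 30.1
```

```bash
python3 - <<'E'
from ringfit import *
piv(); look(95,140)
snap('side','s13.png')
b=cv2.imread(f'pics/s13.png',0).astype(int); print(b[229:246,311:320].mean(1).round(0).astype(int))
E
```

```text
t 36.45 tcp [563.4 -67.7  94. ] rot [-3.138e+00 -1.000e-03  1.085e+00] q [-0.24  0.56  1.82  0.    0.76  0.25] F [-5.4 13.5 -0.2] op 0.186 g 30.1
pivot [ 506.8 -173.8] wyaw 1.081 rel -0.427 M [ 2.04  1.1  -0.45]
t 36.45 tcp [563.4 -67.7  94. ] rot [-3.138e+00 -1.000e-03  1.085e+00] q [-0.24  0.56  1.82  0.    0.76  0.25] F [-5.4 13.5 -0.2] op 0.186 g 30.1
ring [ 501.  -169.9] plane [ 9.00000e-03 -7.00000e-03  1.08134e+02] 236
post 15 [ 443.9 -223.7]
post 18 [ 555.9 -230.8]
stub 105 [ 502.90541346 -170.92215021  118.50138328]
[209 193 139 114 115 128 142 138 128 130 146 146 143 144 149 130 127]
```

The pad profile hasn't changed since s9 and resistance has roughly doubled, so it looks like the stop. I'll confirm with one more stroke.

Emit:
arm_command:
  rows:
    - [[-0.0047,-0.067,0],-0.0446]
    - [[-0.0047,-0.067,0],-0.0446]
    - [[-0.0047,-0.067,0],-0.0446]
    - [[-0.0047,-0.067,0],-0.0446]
    - [[-0.0047,-0.067,0],-0.0446]

```text
t: 37.05
eef_pos: [483.1, -57.8, 94.7]
tcp_rot: [3.14, 0.001, 1.792]
ft_force: [0.5, 4.7, -0.3]
opening: 0.183
grip_force: 30.0
```

Emit:
arm_command:
  rows:
    - [[0,0,0],0]
    - [[0,0,0],0]
    - [[-0.0003,0.0168,0],0.0111]
    - [[-0.0003,0.0168,0],0.0111]
    - [[0,0,0],0]

```text
t: 37.55
eef_pos: [492.4, -56.6, 94.4]
tcp_rot: [3.141, 0.0, 1.712]
ft_force: [-0.4, 1.5, -1.0]
opening: 0.187
grip_force: 30.0
```

```bash
python3 - <<'E'
from h import *
piv()
E
```

```text
t 37.55 tcp [492.4 -56.6  94.4] rot [3.141 0.    1.712] q [-0.25  0.48  2.    0.    0.66 -0.39] F [-0.4  1.5 -1. ] op 0.187 g 30.0
pivot [ 508.8 -175.7] wyaw 1.708 rel 0.2 M [ 0.16  0.14 -0.04]
```

Emit:
arm_command:
  rows:
    - [[-0.0003,0.0168,0],0.0111]
    - [[-0.0003,0.0168,0],0.0111]
    - [[0,0,0],0]
    - [[0,0,0],0]
    - [[0,0,0],0]

```text
t: 38.05
eef_pos: [499.5, -55.6, 94.3]
tcp_rot: [-3.142, -0.0, 1.645]
ft_force: [-2.6, 2.7, -0.2]
opening: 0.186
grip_force: 30.0
```

```bash
python3 - <<'E'
from h import *
piv()
E
```

```text
t 38.05 tcp [499.5 -55.6  94.3] rot [-3.142 -0.     1.645] q [-0.24  0.49  1.98  0.    0.67 -0.32] F [-2.6  2.7 -0.2] op 0.186 g 30.0
pivot [ 508.  -175.6] wyaw 1.641 rel 0.133 M [ 0.05  0.34 -0.27]
```

Emit:
arm_command:
  rows:
    - [[-0.0003,0.0168,0],0.0111]
    - [[-0.0003,0.0168,0],0.0111]
    - [[0,0,0],0]
    - [[0,0,0],0]
    - [[0,0,0],0]

```text
t: 38.55
eef_pos: [507.5, -55.1, 94.3]
tcp_rot: [-3.141, -0.0, 1.576]
ft_force: [-3.3, 2.9, -1.4]
opening: 0.186
grip_force: 30.1
```

```bash
python3 - <<'E'
from h import *
piv()
snap('side','s14.png')
b=cv2.imread(f'pics/s14.png',0).astype(int); print(b[229:246,311:320].mean(1).round(0).astype(int))
E
```

```text
t 38.55 tcp [507.5 -55.1  94.3] rot [-3.141 -0.     1.576] q [-0.24  0.5   1.96  0.    0.68 -0.24] F [-3.3  2.9 -1.4] op 0.186 g 30.1
pivot [ 507.7 -175.4] wyaw 1.572 rel 0.064 M [ 0.27  0.81 -0.46]
[210 193 141 114 114 129 142 138 129 130 146 145 143 145 150 130 127]
```

Emit:
arm_command:
  rows:
    - [[-0.0003,0.0168,0],0.0111]
    - [[-0.0003,0.0168,0],0.0111]
    - [[0,0,0],0]
    - [[0,0,0],0]
    - [[0,0,0],0]

```text
t: 39.1
eef_pos: [515.8, -55.3, 94.2]
tcp_rot: [-3.14, -0.001, 1.506]
ft_force: [-5.7, 3.4, 0.1]
opening: 0.186
grip_force: 30.2
```

```bash
python3 - <<'E'
from h import *
piv()
E
```

```text
t 39.1 tcp [515.8 -55.3  94.2] rot [-3.140e+00 -1.000e-03  1.506e+00] q [-0.23  0.51  1.94  0.    0.7  -0.17] F [-5.7  3.4  0.1] op 0.186 g 30.2
pivot [ 507.4 -175.3] wyaw 1.502 rel -0.006 M [ 0.39  0.99 -0.54]
```

Emit:
arm_command:
  rows:
    - [[-0.0003,0.0168,0],0.0111]
    - [[-0.0003,0.0168,0],0.0111]
    - [[0,0,0],0]
    - [[0,0,0],0]
    - [[0,0,0],0]

```text
t: 39.6
eef_pos: [523.7, -55.5, 94.1]
tcp_rot: [-3.139, -0.001, 1.436]
ft_force: [-5.7, 7.5, 0.4]
opening: 0.187
grip_force: 30.2
```

```bash
python3 - <<'E'
from h import *
piv()
snap('side','s15.png')
b=cv2.imread(f'pics/s15.png',0).astype(int); print(b[229:246,311:320].mean(1).round(0).astype(int))
E
```

```text
t 39.6 tcp [523.7 -55.5  94.1] rot [-3.139e+00 -1.000e-03  1.436e+00] q [-0.23  0.52  1.92  0.    0.71 -0.1 ] F [-5.7  7.5  0.4] op 0.187 g 30.2
pivot [ 507.  -174.7] wyaw 1.432 rel -0.076 M [ 1.19  1.11 -0.57]
[209 192 140 114 114 129 142 139 130 129 147 145 143 145 151 131 128]
```

Emit:
arm_command:
  rows:
    - [[-0.002,0.0168,0],0.0111]
    - [[-0.0003,0.0168,0],0.0111]
    - [[0,0,0],0]
    - [[0,0,0],0]
    - [[0,0,0],0]

```text
t: 40.15
eef_pos: [533.2, -58.0, 94.5]
tcp_rot: [3.141, -0.0, 1.367]
ft_force: [-1.2, 4.6, -0.9]
opening: 0.185
grip_force: 30.0
```

```bash
python3 - <<'E'
from h import *
piv()
E
```

```text
t 40.15 tcp [533.2 -58.   94.5] rot [ 3.141 -0.     1.367] q [-0.23  0.53  1.9   0.    0.72 -0.03] F [-1.2  4.6 -0.9] op 0.185 g 30.0
pivot [ 508.3 -175.7] wyaw 1.363 rel -0.145 M [ 0.52  0.44 -0.26]
```

It cammed over a tooth at the same wrench phase with the pad still, so the nut is at its firm stop. Now lifting off.

Emit:
arm_command:
  rows:
    - [[0,0,-0.02],0]
    - [[0,0,-0.03],0]
    - [[0,0,-0.04],0]
    - [[0,0,-0.05],0]
    - [[0,0,-0.06],0]

```text
t: 40.65
eef_pos: [532.5, -59.8, 145.1]
tcp_rot: [-3.141, 0.003, 1.367]
ft_force: [-4.5, -13.7, -9.0]
opening: 0.188
grip_force: 30.0
```

Emit:
arm_command:
  rows:
    - [[0,0,-0.06],0]
    - [[0,0,-0.04],0]
    - [[0,0,0],0]
    - [[0,0,0],0]
    - [[0,0,0],0]

```text
t: 41.15
eef_pos: [532.8, -59.7, 170.3]
tcp_rot: [3.141, 0.002, 1.367]
ft_force: [-3.2, -7.7, -3.7]
opening: 0.188
grip_force: 30.0
```

```bash
python3 - <<'E'
from ringfit import *
s,c=look(130,185)
e=plan(481.6,169.9,s['eef_pos'][2],1.622,10)
plan(481.6,169.9,15,1.622,5,e)
E
```

```text
t 41.15 tcp [532.8 -59.7 170.3] rot [3.141e+00 2.000e-03 1.367e+00] q [-0.23  0.42  1.83 -0.    0.89 -0.03] F [-3.2 -7.7 -3.7] op 0.188 g 30.0
ring [ 503.1 -178.3] plane [8.00000e-02 2.59000e-01 1.27543e+02] 65
post 17 [ 444.  -223.3]
post 17 [ 556.1 -230.9]
stub 93 [ 503.63232021 -175.69471227  118.41987688]
10
[[[0.086,-0.039,-0.0],-0.008],[[0.087,-0.036,-0.0],-0.008],[[0.088,-0.034,-0.0],-0.008],[[0.088,-0.032,-0.0],-0.008],[[0.089,-0.03,-0.0],-0.008]]
[[[0.09,-0.028,-0.0],-0.008],[[0.091,-0.025,-0.0],-0.008],[[0.091,-0.023,-0.0],-0.008],[[0.092,-0.021,-0.0],-0.008],[[0.092,-0.019,-0.0],-0.008]]
5
[[[-0.0,0.0,0.124],-0.0],[[-0.0,0.0,0.124],-0.0],[[-0.0,0.0,0.124],-0.0],[[-0.0,0.0,0.125],-0.0],[[-0.0,0.0,0.124],-0.0]]
```

The tilted ring still hangs on the cone. I'll move inward to relax it and look.

Emit:
arm_command:
  rows:
    - [[-0.02,0,0],0]
    - [[-0.02,0,-0.01],0]
    - [[0,0,-0.04],0]
    - [[0,0,-0.06],0]
    - [[0,0,0],0]

```text
t: 41.7
eef_pos: [531.9, -68.2, 199.2]
tcp_rot: [3.138, -0.0, 1.366]
ft_force: [-0.0, -0.5, -2.6]
opening: 0.187
grip_force: 30.0
```

```bash
python3 - <<'E'
from ringfit import *
s,c=look(122,200)
snap('side','s16.png')
im=cv2.imread('pics/s16.png')[170:260,270:370]; cv2.imwrite('pics/s16c.png',cv2.resize(im,None,fx=6,fy=6,interpolation=cv2.INTER_CUBIC))
E
```

```text
t 41.7 tcp [531.9 -68.2 199.2] rot [ 3.138 -0.     1.366] q [-0.25  0.38  1.8   0.    0.96 -0.05] F [-0.  -0.5 -2.6] op 0.187 g 30.0
ring [ 503.6 -180.5] plane [1.17000e-01 5.10000e-01 1.50318e+02] 252
post 16 [ 444.3 -223.7]
post 18 [ 556.  -230.9]
stub 37 [ 504.04402588 -180.2266833   118.85921689]
```

View pics/s16c.png

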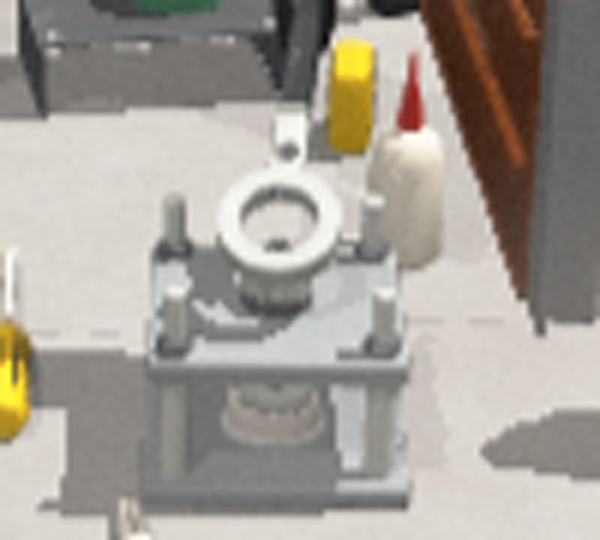

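Wrench is free, tilted about 0.5 rad (ring at (280,220) in the crop), with the pad on the bearing. I'll lift higher, carry it back to the open spot and set it down; the counter will level it.

Emit:
arm_command:
  rows:
    - [[0,0,-0.06],0]
    - [[0,0,-0.1],0]
    - [[0,0,-0.06],0]
    - [[0,0,0],0]
    - [[0,0,0],0]

```text
t: 42.3
eef_pos: [530.6, -67.8, 251.0]
tcp_rot: [-3.141, -0.0, 1.366]
ft_force: [-0.1, 0.0, -4.0]
opening: 0.188
grip_force: 30.0
```

```bash
python3 - <<'E'
from ringfit import *
s=st()
e=plan(481.6,169.9,200,1.622,10)
e=plan(481.6,169.9,85,1.622,5,e)
plan(481.6,169.9,4,1.622,10,e)
E
```

```text
t 42.3 tcp [530.6 -67.8 251. ] rot [-3.141 -0.     1.366] q [-0.25  0.33  1.73  0.    1.09 -0.05] F [-0.1  0.  -4. ] op 0.188 g 30.0
10
[[[0.089,-0.039,0.02],-0.008],[[0.09,-0.036,0.02],-0.008],[[0.091,-0.034,0.021],-0.008],[[0.092,-0.032,0.02],-0.008],[[0.093,-0.029,0.021],-0.008]]
[[[0.093,-0.027,0.02],-0.008],[[0.094,-0.025,0.021],-0.008],[[0.094,-0.022,0.02],-0.008],[[0.095,-0.02,0.021],-0.008],[[0.096,-0.017,0.02],-0.008]]
5
[[[-0.0,-0.0,0.092],-0.0],[[-0.0,-0.0,0.092],-0.0],[[-0.0,-0.0,0.092],-0.0],[[-0.0,-0.0,0.092],-0.0],[[-0.0,-0.0,0.092],-0.0]]
10
[[[-0.0,-0.0,0.032],-0.0],[[-0.0,-0.0,0.032],-0.0],[[-0.0,-0.0,0.033],-0.0],[[-0.0,-0.0,0.032],-0.0],[[-0.0,-0.0,0.033],-0.0]]
[[[-0.0,-0.0,0.032],-0.0],[[-0.0,-0.0,0.033],-0.0],[[-0.0,-0.0,0.032],-0.0],[[-0.0,-0.0,0.033],-0.0],[[-0.0,-0.0,0.032],-0.0]]
```

Emit:
arm_command:
  rows:
    - [[0.089,-0.039,0],-0.008]
    - [[0.09,-0.036,0],-0.008]
    - [[0.091,-0.034,0],-0.008]
    - [[0.092,-0.032,0.04],-0.008]
    - [[0.093,-0.029,0.06],-0.008]

```text
t: 42.8
eef_pos: [505.9, 52.0, 225.8]
tcp_rot: [-3.141, -0.0, 1.493]
ft_force: [-0.2, -1.0, -3.8]
opening: 0.189
grip_force: 30.0
```

Emit:
arm_command:
  rows:
    - [[0.093,-0.027,0.02],-0.008]
    - [[0.094,-0.025,0.021],-0.008]
    - [[0.094,-0.022,0.02],-0.008]
    - [[0.095,-0.02,0.021],-0.008]
    - [[0.096,-0.017,0.02],-0.008]

```text
t: 43.3
eef_pos: [481.2, 170.7, 199.8]
tcp_rot: [-3.14, 0.0, 1.618]
ft_force: [1.2, -0.1, -3.4]
opening: 0.188
grip_force: 30.0
```

Emit:
arm_command:
  rows:
    - [[0,0,0.092],0]
    - [[0,0,0.092],0]
    - [[0,0,0.092],0]
    - [[0,0,0.092],0]
    - [[0,0,0.06],0]

```text
t: 43.8
eef_pos: [480.8, 169.7, 91.7]
tcp_rot: [-3.138, 0.0, 1.617]
ft_force: [0.2, -0.2, -3.8]
opening: 0.188
grip_force: 30.0
```

Emit:
arm_command:
  rows:
    - [[0,0,0.032],0]
    - [[0,0,0.032],0]
    - [[0,0,0.032],0]
    - [[0,0,0.032],0]
    - [[0,0,0.032],0]

```text
t: 44.3
eef_pos: [482.4, 170.0, 54.2]
tcp_rot: [3.14, -0.0, 1.618]
ft_force: [-0.5, 3.8, 3.4]
opening: 0.188
grip_force: 30.0
```

```bash
python3 - <<'E'
from h import *
s=st()
im,d,k=snap('top'); W=cloud(d,k); wr(W,400,560,0,150)
E
```

```text
t 44.3 tcp [482.4 170.   54.2] rot [ 3.14  -0.     1.618] q [0.21 0.57 1.99 0.   0.59 0.16] F [-0.5  3.8  3.4] op 0.188 g 30.0
20 17 [463.5 506.6 485.   20.2]
30 10 [460.3 515.9 488.1  21.1]
40 5 [459.9 518.6 489.3  23.1]
```

Ring on the counter with 3 to 4 N, levelling as expected. Continuing down.

Emit:
arm_command:
  rows:
    - [[0,0,0.032],0]
    - [[0,0,0.032],0]
    - [[0,0,0.032],0]
    - [[0,0,0.032],0]
    - [[0,0,0.032],0]

```text
t: 44.85
eef_pos: [481.9, 169.8, 13.6]
tcp_rot: [-3.141, 0.0, 1.617]
ft_force: [0.5, 2.7, 0.9]
opening: 0.188
grip_force: 30.0
```

Emit:
arm_command:
  rows:
    - [[0,0,0.02],0]
    - [[0,0,0.012],0]
    - [[0,0,0.006],0]
    - [[0,0,0],0]
    - [[0,0,0],0]

```text
t: 45.35
eef_pos: [482.1, 169.8, 5.0]
tcp_rot: [3.141, -0.0, 1.617]
ft_force: [0.8, 0.5, -0.6]
opening: 0.19
grip_force: 30.0
```

```bash
python3 - <<'E'
from h import *
s=st()
im,d,k=snap('top'); W=cloud(d,k); wr(W,400,560,0,150)
E
```

```text
t 45.35 tcp [482.1 169.8   5. ] rot [ 3.141 -0.     1.617] q [0.21 0.65 2.01 0.   0.47 0.16] F [ 0.8  0.5 -0.6] op 0.19 g 30.0
10 25 [464.2 504.2 484.2  17.9]
20 13 [457.4 513.5 485.4  17.8]
30 8 [454.3 516.1 485.2  19.3]
40 11 [451.6 515.9 483.8  19.9]
50 15 [454.3 516.2 485.2  18.7]
60 21 [460.5 510.  485.2  18.3]
70 7 [475.5 493.7 484.6  19.2]
80 6 [475.4 490.4 482.9  17.2]
90 14 [405.1 491.  448.   17.6]
100 8 [472.2 490.6 481.4  17.5]
110 7 [472.6 490.6 481.6  16. ]
120 6 [472.4 487.3 479.9  18.2]
130 12 [471.8 487.3 479.6  19.4]
```

Nearly flat; lower the last 1 to 2 mm, release, and withdraw.

Emit:
arm_command:
  rows:
    - [[0,0,0.006],0]
    - [[0,0,0],0]
    - [[0,0,0],0]
    - [[0,0,0],0]
    - [[0,0,0],0]

```text
t: 45.9
eef_pos: [482.1, 169.9, 3.4]
tcp_rot: [3.141, -0.0, 1.617]
ft_force: [-0.6, 2.1, 1.5]
opening: 0.188
grip_force: 30.0
```

Emit:
arm_command:
  rows:
    - [[0,0,0],0]
    - [[0,0,0],0]
    - [[0,0,0],0]
    - [[0,0,0],0]
    - [[0,0,0],0]
  claw: 0.7

```text
t: 46.4
eef_pos: [482.0, 169.9, 3.4]
tcp_rot: [3.142, -0.0, 1.617]
ft_force: [-0.5, 0.3, 0.2]
opening: 0.55
grip_force: 0.0
```

Emit:
arm_command:
  rows:
    - [[0,0,0],0]
    - [[0,0,-0.05],0]
    - [[0,0,-0.12],0]
    - [[0,0,-0.18],0]
    - [[0,0,-0.18],0]

```text
t: 46.9
eef_pos: [481.5, 169.7, 138.0]
tcp_rot: [-3.141, 0.0, 1.617]
ft_force: [1.5, 0.4, 0.2]
opening: 0.702
grip_force: 0.0
```

Emit:
arm_command:
  rows:
    - [[0,0,-0.18],0]
    - [[0,0,-0.12],0]
    - [[0,0,0],0]
    - [[0,0,0],0]
    - [[0,0,0],0]

```text
t: 47.4
eef_pos: [481.4, 169.7, 210.2]
tcp_rot: [-3.14, 0.0, 1.617]
ft_force: [0.4, -0.2, -0.1]
opening: 0.698
grip_force: 0.0
```

```bash
python3 - <<'E'
from h import *
s=st()
im,d,k=snap('side','s17.png')
b=cv2.imread(f'pics/s17.png',0).astype(int); print(b[229:246,311:320].mean(1).round(0).astype(int))
im,d,k=snap('top','t17.png'); W=cloud(d,k); wr(W,440,530,0,220,step=20)
for n in ['wrench_ring','press','grease_tin','tape_measure','oil_bottle','small_box','tape_roll','pliers','screwdriver']:
    print(n,[(np.round(x['position']).astype(int).tolist(),round(x['confidence'],2)) for x in models.mark_of('top',n)[:1]])
E
```

```text
t 47.4 tcp [481.4 169.7 210.2] rot [-3.14   0.     1.617] q [0.21 0.33 1.84 0.   0.97 0.16] F [ 0.4 -0.2 -0.1] op 0.698 g 0.0
[203 188 136 111 111 125 138 135 126 126 142 141 138 141 146 127 124]
20 16 [457.6 513.4 485.5  17.2]
40 9 [451.2 516.2 483.7  18.6]
60 24 [460.3 510.1 485.2  16.7]
80 6 [476.2 491.5 483.8  16.2]
100 12 [472.8 491.1 481.9  14.9]
120 6 [472.5 487.8 480.2  14.7]
140 11 [472.  487.6 479.8  15.4]
160 6 [471.7 487.6 479.6  16.2]
180 5 [471.7 487.4 479.6  14.3]
wrench_ring [([485, 29, 9], 0.77)]
press [([504, -179, 0], 0.7)]
grease_tin []
tape_measure []
oil_bottle [([612, 52, 4], 0.76)]
small_box [([438, -454, 3], 0.92)]
tape_roll [([600, -415, 0], 0.79)]
pliers [([431, -320, -4], 0.58)]
screwdriver [([364, -69, -3], 0.84)]
```

View pics/t17.png

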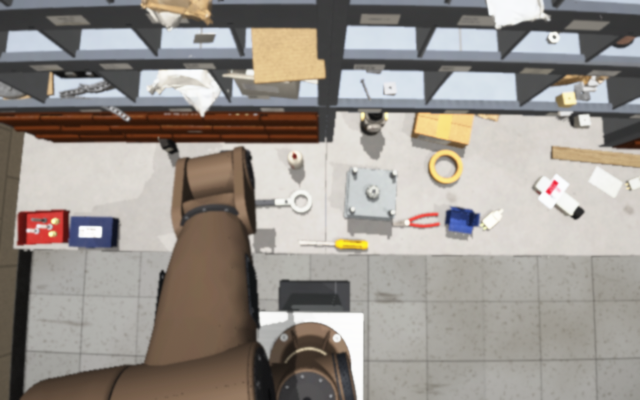

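The view shows the wrench lying flat in the open (ring at (300,201)), well clear of the press, with the bystanders in place. The pad profile is unchanged since the stop.

```bash
python3 -c "
from cell import env
print(env.job_done())"
```

```text
the job is handed in; nothing more can be done
None
```

I handed the job in at about 47 s. The nut is driven to what looks like its stop (the pad stopped moving and the pawl skipped over a tooth twice), though I had no direct reading of the nut angle. The wrench lies flat and clear of the press. The tin and tape measure were hidden by the arm in the last view; the other bystanders are where they were.

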